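Load castings into a sliding bench fixture

ROBOT

A 6-joint arm with a two-finger parallel gripper is mounted at the origin on the work surface. World frame = base frame: x ahead of the robot, y to its left, z up, the work surface at z = 0. Lengths are in mm, angles in degrees, forces in N, time in s.
With the tool pointing down it reaches from about 300 to 825 mm from the base axis. Payload 5.4 kg.
Tool frame: the origin (TCP) lies on the centre line of the jaws, within the pads' length; the fingertips stand ctrl.tip_extent ahead of it and the grasp point (between the pads) lies 5 mm behind it (ctrl.tip_extent is the distance from the TCP to the fingertips, in mm); x points along the fingers, z is the direction in which the jaws open and shut, and the axes are right-handed (so a half turn about x gives the same grasp; the last joint's range is limited). The gripper opens to 92 mm and grips with 3 to 60 N. Pads are 20 mm wide; open, the fingers measure 128 mm over their backs; the gripper's body (75 mm by 189 mm) begins 69 mm behind the grasp point.
Start: joints at [-75.579, 9.076, 91.501, -0, 79.423, -12.038], TCP at [256.172, -514.764, 228.601] pointing down, gripper open.
Joint ranges: [-166.64, 166.64], [-54.1, 131.32], [10.49, 154.53], [-73.88, 253.88], [9.74, 151.15], [-171.62, 171.62]. Speed limits (degrees/s): [147.25, 147.25, 180, 180, 180, 180].

INTERFACE

Orientations are given as [roll, pitch, yaw] about the fixed x, y, z axes, in that order (R = Rz(yaw) Ry(pitch) Rx(roll)).
In Python, from cell import ctrl gives the robot as it stands.
- The arm moves only by the tool apply_moves, never from a script. Its argument "plan" is a list of rows, each a list of 7 numbers: the shift along the tool's x, y, z in m, then the turn, a rotation vector about the tool's x, y, z in degrees, then the finger opening in m, from 0 to 0.0919. In form: [[x, y, z, wx, wy, wz, grip], ...]. A call has 1 to 5 rows; each row shifts and turns the commanded pose from where the row before left it, along the tool's axes as they then stand; what a row does not reach is not made up. A row lasts 1/8 s, in which the tool goes at most 62.5 mm and 10.7 degrees, less where a joint would pass 70% of its speed; a pose out of reach is approached as far as the arm can. A call is refused whole if a number of a shift passes 0.0625 or a number of a turn 10.7, either way. A call with a gripper value outside its range is refused whole. The fingers move at their own pace and stop on an object; "squeeze" is the grip in N (left out, the last holds). Time passes only in rows, so rows that do not move let the fingers close. It gives the time, the measured TCP pose, the force and the opening at its end, in the units of the state.
- ctrl.observe(): the state, without advancing time (a new reading comes with each control period).
- ctrl.get_image(name): name is "scene" or "top" or "wrist"; returns a dict with "frame" (480x640x3 uint8, red, green, blue), "mtx" (3x3 intrinsics, pixels), "k1" (the pictures are not rectified: a ray, as slopes to the right and down, at radius r is drawn at 1 + k1 r^2 times it, then the intrinsics apply), "eye" and "orientation" of the camera in the world. Camera axes: x right, y down, z forward; pixel columns grow to the right and rows downward; lengths in mm; the calibration is good to about 2 mm. A picture is of the moment at which its call begins. There is no depth.
- ctrl.hand_in(): hands the job in, once; it reports no verdict.
Trained networks look in a picture, given as the dict that the camera call returned (one of the last four; its "shot" number tells which), for a name from the list of things; names that differ only in an ending like _2 or _b are one class to them, and where a whole thing is asked for, a point or a joint stands for the part that bears it (a point fixed in the world has none). Each returns a list of dicts, best first, with "score" (0 to 1); they miss things now and then, are a little off and sometimes report something else, mostly with a low value. They report only what shows in the picture. A call takes as long as a camera call. They do not tell look-alikes from the thing itself.
- ctrl.recognise(thing, picture): "box" ([left, top, width, height] as shares, 0 to 1, of the picture: columns of its width, rows of its height, round what is visible of it).
- ctrl.masks_of(thing, picture): "mask" (480x640 bool, what is visible of it) and "box" ([left, top, width, height] as shares, 0 to 1, of the picture: columns of its width, rows of its height, round what is visible of it).
- ctrl.tip_of(thing, picture): "location" ([column, row] as shares, 0 to 1, of the picture: columns of its width, rows of its height: a listed point, or the origin of a listed thing).
The state is a dict: "time_s": time; "joints": joint angles; "joint_vel": joint speeds; "joint_efforts": joint torques, N m; "position": TCP position; "tool_rot": TCP orientation; "wrist_force": force on the tool from outside, world axes, zero at the start; "torque": the same for the moment, N m; "opening": finger opening in mm.
Only numpy, scipy, OpenCV 4.12 (cv2) and the standard library are available. Lean on these libraries where they do the work, as an engineer would, in place of code of your own. Each camera call takes 0.05 s, during which the arm holds its last target.

TASK

Slide the fixture's carriage fully against its stop and lock it there with the cam lever. Then set every casting on the bench into a nest of its own (any nest), push each one down until you feel it is fully home, and only then swing the hinged clamp shut over them. Do not disturb the grease jar, screwdriver and tin.

Things in the scene. Friction and masses are not known exactly. Their poses are not given: they have to be found in the camera images.
- casting0_mid (a point): Loose bare-aluminium casting, about 0.26 kg: a flat flange 90 (x) x 46 (y) x 12 mm with a solid upright rib on top, 50 (x) x 24 (y) mm, 38 mm high; 50 mm high in all. The point is at its centre, 25 mm above its underside; z up. Same after a half turn. Grip the rib's 24 mm thickness, fingertips above the flange. Starts flat on the bench; two or three are present, all alike.
- casting1_mid (a point): Loose bare-aluminium casting, about 0.26 kg: a flat flange 90 (x) x 46 (y) x 12 mm with a solid upright rib on top, 50 (x) x 24 (y) mm, 38 mm high; 50 mm high in all. The point is at its centre, 25 mm above its underside; z up. Same after a half turn. Grip the rib's 24 mm thickness, fingertips above the flange. Starts flat on the bench; two or three are present, all alike.
- casting2_mid (a point): Loose bare-aluminium casting, about 0.26 kg: a flat flange 90 (x) x 46 (y) x 12 mm with a solid upright rib on top, 50 (x) x 24 (y) mm, 38 mm high; 50 mm high in all. The point is at its centre, 25 mm above its underside; z up. Same after a half turn. Grip the rib's 24 mm thickness, fingertips above the flange. Starts flat on the bench; two or three are present, all alike.
- nest0 (a point): Centre of the floor of the -y one of the carriage's three like nests (side by side along y, 66 mm apart, floor 34 mm above the bench). A nest is a rectangular recess 95 (x) x 51 (y) mm with walls 10 mm high; a casting's flange drops in, x to x, with 2.5 mm to spare on each side. Axes: x towards the clamp hinge, y along the slide, z up; they turn with the fixture.
- nest1 (a point): The same for the middle nest. In every nest floor a round brass ejector pad, 26 mm across, stands 4 to 8 mm up, held by friction: a casting just laid in stays that much proud. A push straight down on top of the rib (it yields at about 7 N; push with 12 to 15 N) moves it down to the solid floor, and it stays down.
- nest2 (a point): The same for the +y nest. A fully seated casting has its centre 25 mm, its flange top 12 mm and its rib top 50 mm above the nest's point; a casting caught on a nest wall stands 10 mm or more proud.
- carriage (a joint): Slide of the grey carriage (150 x 245 mm, with nests, clamp and post on it) on a fixed dark steel bed, 150 x 410 x 20 mm, along the fixture's y, m: 0 = against the stop at the -y end, 0.085 = fully away (+y). Starts 0.03 to 0.08. Friction about 2.5 N plus damping 15 N s/m; slide it gently.
- carriage_post (a point): Upright round black post on the carriage's +y end, 20 mm in diameter, 45 mm tall from 34 mm above the bench; the point is on its axis 64 mm above the bench, 15 mm below its top. Pinch it from above or push it to move the carriage.
- cam_lever (a joint): Cam lever that locks the carriage, on the bed just beyond the stop, turning about a vertical axis, rad: 0 = free, lever pointing along the fixture's -y; 1.57 = locked, pointing along +x (anticlockwise from above). Starts 0 to 0.25. Takes about 4 N at the knob; it goes over only with the carriage at its stop, its cam pin then hooking behind the carriage's lug, and stays where left.
- lever_knob (a point): Upright round black knob at the cam lever's end, 18 mm in diameter, from 50 to 90 mm above the bench; the point is on its axis 72 mm above the bench. It is 80 mm from the pivot. When locked, the open clamp's cross bar ends about 65 mm from it (+y), 150 to 168 mm above the bench: keep a wide gripper body clear of it (jaws closing along x).
- lever_pivot (a point): On the cam lever's vertical pivot axis, level with lever_knob.
- clamp (a joint): Hinged steel clamp frame on the carriage, rad: 0 = shut (its cross bar lies just over the ribs of seated castings), 1.9 = leaning back fully open. Starts open, 1.6 to 1.85. A stiff hinge keeps it where it is left; 2 to 4 N at the rod moves it. A casting that stands proud keeps it from shutting.
- clamp_rod (a point): Middle of the clamp's black handle rod: 12 mm in diameter, along the fixture's y, 56 mm free between its two arms, 146 mm from the hinge. Shut, it is 92 mm above the bench at the front (-x) of the carriage; open, it stands above the hinge, up to 245 mm above the bench: carry things round it. It can be pinched from above and led round the arc, turning within the fingers.
- clamp_hinge (a point): On the clamp's hinge axis (parallel to the fixture's y), in line with the rod's middle: 68 mm to +x of the middle nest's centre, 92 mm above the bench. Axes turn with the clamp.
- grease_jar: Bystander: round jar with a black cap, 60 mm diameter, 80 mm tall; origin at its underside. Leave alone.
- screwdriver: Bystander: screwdriver 200 mm long lying on the bench, handle towards its -x; origin at its middle. Leave alone.
- tin: Bystander: open steel cup, 80 mm diameter, 90 mm tall; origin at its underside. Leave alone.
Mind the look-alikes: they are no part of the job. What is shaped like the part that bears casting0_mid but green, purple or yellow is not meant.

How it is judged (in metres and radians):
On the way, in this order (a step that is already met when the one before it is completed fails the run):
1. the carriage is against its stop (within 4 mm) and the cam lever is flipped to locked (beyond 1.3 rad) (value of joint carriage below 0.004 m and value of joint cam_lever above 1.3 rad), for 0.2 s.
2. every casting sits fully down in a nest (under 2.5 mm proud) while the clamp is still open (above 0.6 rad) and the carriage locked (all of step 1 and ((horizontal distance between casting0_mid and nest0 below 0.008 m and z of casting0_mid in the frame of nest0 below 0.0275 m and angle between casting0_mid's own z axis and vertical below 0.06 rad) or (horizontal distance between casting0_mid and nest1 below 0.008 m and z of casting0_mid in the frame of nest1 below 0.0275 m and angle between casting0_mid's own z axis and vertical below 0.06 rad) or (horizontal distance between casting0_mid and nest2 below 0.008 m and z of casting0_mid in the frame of nest2 below 0.0275 m and angle between casting0_mid's own z axis and vertical below 0.06 rad)) and ((horizontal distance between casting1_mid and nest0 below 0.008 m and z of casting1_mid in the frame of nest0 below 0.0275 m and angle between casting1_mid's own z axis and vertical below 0.06 rad) or (horizontal distance between casting1_mid and nest1 below 0.008 m and z of casting1_mid in the frame of nest1 below 0.0275 m and angle between casting1_mid's own z axis and vertical below 0.06 rad) or (horizontal distance between casting1_mid and nest2 below 0.008 m and z of casting1_mid in the frame of nest2 below 0.0275 m and angle between casting1_mid's own z axis and vertical below 0.06 rad)) and ((horizontal distance between casting2_mid and nest0 below 0.008 m and z of casting2_mid in the frame of nest0 below 0.0275 m and angle between casting2_mid's own z axis and vertical below 0.06 rad) or (horizontal distance between casting2_mid and nest1 below 0.008 m and z of casting2_mid in the frame of nest1 below 0.0275 m and angle between casting2_mid's own z axis and vertical below 0.06 rad) or (horizontal distance between casting2_mid and nest2 below 0.008 m and z of casting2_mid in the frame of nest2 below 0.0275 m and angle between casting2_mid's own z axis and vertical below 0.06 rad)) and value of joint clamp above 0.6 rad), for 0.2 s.
3. the clamp is shut over the seated castings (below 0.06 rad) (all of step 1 and ((horizontal distance between casting0_mid and nest0 below 0.008 m and z of casting0_mid in the frame of nest0 below 0.0275 m and angle between casting0_mid's own z axis and vertical below 0.06 rad) or (horizontal distance between casting0_mid and nest1 below 0.008 m and z of casting0_mid in the frame of nest1 below 0.0275 m and angle between casting0_mid's own z axis and vertical below 0.06 rad) or (horizontal distance between casting0_mid and nest2 below 0.008 m and z of casting0_mid in the frame of nest2 below 0.0275 m and angle between casting0_mid's own z axis and vertical below 0.06 rad)) and ((horizontal distance between casting1_mid and nest0 below 0.008 m and z of casting1_mid in the frame of nest0 below 0.0275 m and angle between casting1_mid's own z axis and vertical below 0.06 rad) or (horizontal distance between casting1_mid and nest1 below 0.008 m and z of casting1_mid in the frame of nest1 below 0.0275 m and angle between casting1_mid's own z axis and vertical below 0.06 rad) or (horizontal distance between casting1_mid and nest2 below 0.008 m and z of casting1_mid in the frame of nest2 below 0.0275 m and angle between casting1_mid's own z axis and vertical below 0.06 rad)) and ((horizontal distance between casting2_mid and nest0 below 0.008 m and z of casting2_mid in the frame of nest0 below 0.0275 m and angle between casting2_mid's own z axis and vertical below 0.06 rad) or (horizontal distance between casting2_mid and nest1 below 0.008 m and z of casting2_mid in the frame of nest1 below 0.0275 m and angle between casting2_mid's own z axis and vertical below 0.06 rad) or (horizontal distance between casting2_mid and nest2 below 0.008 m and z of casting2_mid in the frame of nest2 below 0.0275 m and angle between casting2_mid's own z axis and vertical below 0.06 rad)) and value of joint clamp below 0.06 rad), for 0.2 s.
At the end, for the whole second after the job is handed in: Carriage within 4 mm of its stop, cam lever beyond 1.3 rad, every casting level in a nest within 8 mm of its centre and less than 2.5 mm proud of the nest floor, clamp below 0.06 rad, everything at rest (all of step 3 and velocity of joint clamp below 0.05 rad/s and linear speed of each of casting0, casting1, casting2 below 0.02 m/s); the robot touches nothing.
It fails at once if the grease jar is disturbed (moved over 30 mm) (distance of grease_jar from where it was at the start of the episode above 0.03 m).
It fails at once if the screwdriver is disturbed (moved over 30 mm) (distance of screwdriver from where it was at the start of the episode above 0.03 m).
It fails at once if the tin is disturbed (moved over 30 mm) (distance of tin from where it was at the start of the episode above 0.03 m).
Of casting0, casting1, casting2 only 2 to 3 are there at a start; the rules pass over those that are not, and their reading is None.
At some moment in a run one of casting0, casting1, casting2 may be knocked a few centimetres aside while the robot is not near it.
Once in a run the grip may slacken for a moment while it holds something.
It also fails if it takes over 210 s, if anything falls off the work surface, if the arm or the gripper's body presses on something with over 40 N, if the wrist force passes 120 N, or if a joint passes its speed limit or range.

## Working session

There is one attempt and no reset: what is moved stays moved. The work goes in short steps, Python scripts to look and compute and a tool call to move; the robot and the scene stay as the last step left them, time stands still between calls to the robot, and variables do not carry over. Pictures are saved under pics/ and viewed, and the job is handed in when it is done.

Besides the shell and the picture viewer there is one more tool, called by a JSON object that holds its "name" and its "arguments", one argument or row to a line. apply_moves: Moves the arm, as the interface text tells. Its arguments: {"type":"object","properties":{"plan":{"type":"array"},"squeeze":{"type":"number"}},"required":["plan"]}

```bash
ls; mkdir -p pics; python3 - <<'E'
from cell import ctrl
import cv2
print(ctrl.observe(), ctrl.tip_extent)
for n in ["scene","top","wrist"]:
    p=ctrl.get_image(n)
    cv2.imwrite(f"pics/{n}0.png",p["frame"][:,:,::-1])
    print(n,p["mtx"],p["k1"],p["eye"],p["orientation"],p["shot"])
E
```

```text
pics
{'time_s': 0.0, 'joints': array([-7.55777281e+01,  9.11109511e+00,  9.15709241e+01, -1.03742508e-03,
        7.94242342e+01, -1.20385892e+01]), 'joint_vel': array([ 0.03007236, -0.08645588, -0.06868152, -0.09784832, -0.06856599,
        0.06726547]), 'joint_efforts': array([-8.47251449e-04, -3.85578561e+01, -3.22103834e+01,  7.01706321e-02,
        3.80575459e-02, -1.53759875e-04]), 'position': array([ 256.02883659, -514.18396079,  227.64507898]), 'tool_rot': array([168.51111838,  89.89374175, 104.97217086]), 'wrist_force': array([ 0.10416835,  0.41061278, -0.05219649]), 'torque': array([0.00949363, 0.00567375, 0.0150953 ]), 'opening': 92.05377935283953} 14.0
scene [[484.95179462   0.         323.21114713]
 [  0.         484.95179462 249.10156628]
 [  0.           0.           1.        ]] -0.11510789864554408 [1325.26410122  139.5883286  1096.81543273] [-142.50846437    0.81230017   97.29186207] 1
top [[507.15126671   0.         324.64530849]
 [  0.         507.15126671 235.56863211]
 [  0.           0.           1.        ]] -0.046112846156355164 [ 379.65167695   54.79029349 1150.66678235] [-170.32463105   -2.1192475   -88.68573772] 2
wrist [[364.1707569    0.         325.89528208]
 [  0.         364.1707569  233.25715131]
 [  0.           0.           1.        ]] -0.036291365234928374 [ 328.31208722 -477.90361231  382.9150567 ] [ 1.63619004e+02  1.61700149e-01 -6.35400759e+01] 3
```

View pics/scene0.png

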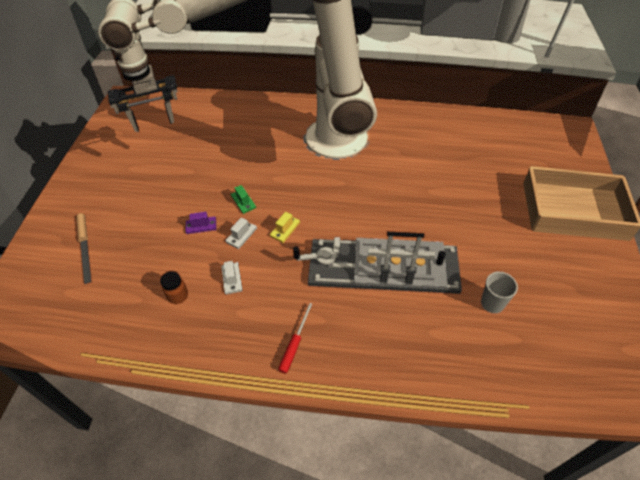

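View pics/top0.png

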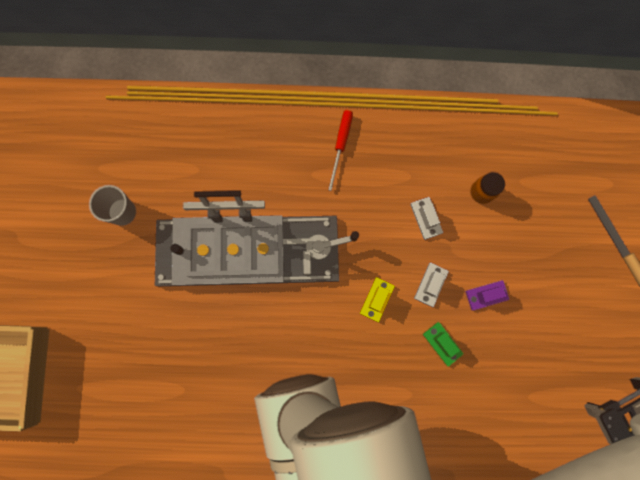

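View pics/wrist0.png

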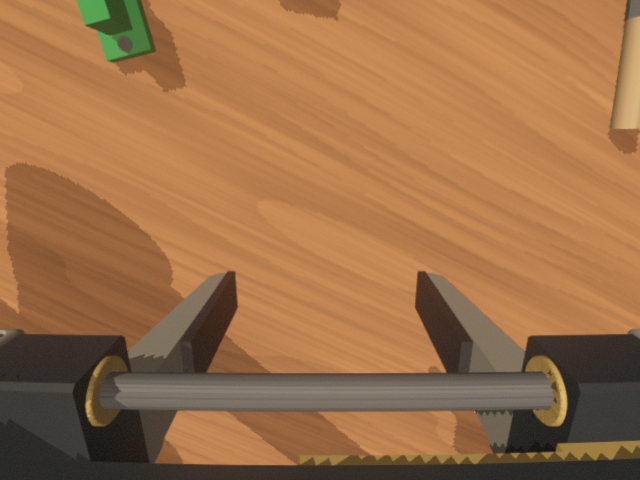

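```bash
cat > h.py <<'E'
from cell import ctrl
import numpy as np, cv2
from scipy.spatial.transform import Rotation as Ro
from scipy.optimize import least_squares
np.set_printoptions(precision=2,suppress=True)
def Rc(p): return Ro.from_euler('xyz',p["orientation"],degrees=True).as_matrix()
def ray(p,uv):
    M=p["mtx"]; d=np.array([(uv[0]-M[0,2])/M[0,0],(uv[1]-M[1,2])/M[1,1]])
    s=d.copy()
    for _ in range(20): s=d/(1+p["k1"]*(s@s))
    v=Rc(p)@np.array([s[0],s[1],1.]); return np.array(p["eye"],float),v/np.linalg.norm(v)
def proj(p,X):
    c=Rc(p).T@(np.asarray(X,float)-p["eye"]); s=c[:2]/c[2]; s=s*(1+p["k1"]*(s@s)); M=p["mtx"]
    return np.array([s[0]*M[0,0]+M[0,2],s[1]*M[1,1]+M[1,2]])
def onz(p,uv,z):
    e,v=ray(p,uv); return e+v*(z-e[2])/v[2]
def tri(obs):
    A=np.zeros((3,3));b=np.zeros(3)
    for p,uv in obs:
        e,v=ray(p,uv); P=np.eye(3)-np.outer(v,v); A+=P;b+=P@e
    X=np.linalg.solve(A,b); return X,[np.linalg.norm(proj(p,X)-uv) for p,uv in obs]
def tip(t,p,mins=0.3):
    return [(np.array(d["location"])*[640,480],round(d["score"],2)) for d in ctrl.tip_of(t,p) if d["score"]>mins]
def snap(n,name=None,crop=None,scale=1):
    p=ctrl.get_image(n)
    if name:
        f=p["frame"][:,:,::-1]
        if crop: f=f[crop[1]:crop[3],crop[0]:crop[2]]
        if scale!=1: f=cv2.resize(f,None,fx=scale,fy=scale,interpolation=cv2.INTER_CUBIC)
        cv2.imwrite(f"pics/{name}.png",f)
    return p
def toolR(): return Ro.from_euler('xyz',ctrl.observe()["tool_rot"],degrees=True).as_matrix()
def st():
    o=ctrl.observe(); print("t",round(o["time_s"],2),"pos",o["position"],"rot",o["tool_rot"],"F",o["wrist_force"],"op",round(o["opening"],1)); return o
def down(yaw_jaw):
    "tool matrix pointing down with jaw axis (z) at world angle yaw_jaw deg"
    x=np.array([0,0,-1.]); a=np.deg2rad(yaw_jaw); z=np.array([np.cos(a),np.sin(a),0]); return np.column_stack([x,np.cross(z,x),z])
def plan(target,yaw_jaw):
    "tool-frame shift (m) and rotvec deg from measured pose to target TCP mm"
    o=ctrl.observe(); R=toolR(); d=R.T@(np.asarray(target,float)-o["position"])
    best=None
    for k in (0,180):
        r=Ro.from_matrix(R.T@down(yaw_jaw+k)).as_rotvec(degrees=True)
        if best is None or np.linalg.norm(r)<np.linalg.norm(best): best=r
    print("shift m",np.round(d/1000,4),"rotvec",np.round(best,2))
E
python3 - <<'E'
from h import *
T=snap("top");S=snap("scene")
for t in ["casting0_mid","nest0","nest1","nest2","carriage_post","lever_knob","lever_pivot","clamp_rod","clamp_hinge","grease_jar","screwdriver","tin"]:
    a=tip(t,T,.2);b=tip(t,S,.2); print(t,"TOP",a,"SCENE",b)
    if a and b: print("   ",*tri([(T,a[0][0]),(S,b[0][0])]))
cv2.imwrite("pics/t1.png",cv2.resize(T["frame"][170:360,140:540,::-1],None,fx=2,fy=2,interpolation=cv2.INTER_CUBIC))
cv2.imwrite("pics/s1.png",cv2.resize(S["frame"][170:320,180:480,::-1],None,fx=2.6,fy=2.6,interpolation=cv2.INTER_CUBIC))
E
```

```text
casting0_mid TOP [(array([380.29, 300.38]), 0.88), (array([434.62, 282.72]), 0.76), (array([441.92, 344.3 ]), 0.59), (array([491.01, 293.81]), 0.57)] SCENE [(array([238.98, 227.09]), 0.89), (array([198.72, 221.38]), 0.86), (array([285.82, 225.02]), 0.8), (array([241.02, 195.5 ]), 0.57)]
    [ 445.74 -172.6    15.65] [np.float64(28.15873397252138), np.float64(21.763616070310242)]
nest0 TOP [(array([263.68, 249.22]), 0.96), (array([232.58, 246.91]), 0.83), (array([203.71, 250.99]), 0.79)] SCENE [(array([393.09, 259.01]), 0.89), (array([418.18, 262.99]), 0.76), (array([371.71, 257.71]), 0.69)]
    [535.63 182.97  38.1 ] [np.float64(14.081957717952168), np.float64(11.474344899141224)]
nest1 TOP [(array([263.68, 249.22]), 0.96), (array([232.58, 246.91]), 0.83), (array([203.71, 250.99]), 0.79)] SCENE [(array([393.09, 259.01]), 0.89), (array([418.18, 262.99]), 0.76), (array([371.71, 257.71]), 0.69)]
    [535.63 182.97  38.1 ] [np.float64(14.081957717952168), np.float64(11.474344899141224)]
nest2 TOP [(array([263.68, 249.22]), 0.96), (array([232.58, 246.91]), 0.83), (array([203.71, 250.99]),
[... 859 characters left out ...]
SCENE [(array([398.02, 267.31]), 0.96)]
    [595.81 223.39  88.58] [np.float64(0.2776393634694269), np.float64(0.23009200211963549)]
grease_jar TOP [(array([480.9 , 189.98]), 0.65)] SCENE [(array([177.02, 295.49]), 0.76), (array([231.3, 273.5]), 0.56)]
    [ 696.96 -352.17    3.36] [np.float64(0.3560423871409355), np.float64(0.3075450096558775)]
screwdriver TOP [(array([336.32, 150.82]), 0.6)] SCENE [(array([298.11, 340.9 ]), 0.72)]
    [784.06  -7.83  -5.66] [np.float64(0.501975884331057), np.float64(0.47675780333669193)]
tin TOP [(array([119.62, 210.91]), 0.78)] SCENE [(array([491.2 , 304.61]), 0.74)]
    [621.34 487.43  -2.99] [np.float64(1.947983165128812), np.float64(1.636138391930422)]
```

View pics/t1.png

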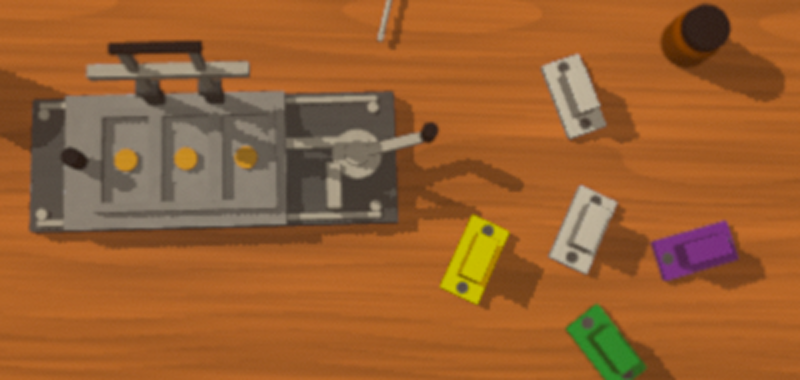

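View pics/s1.png

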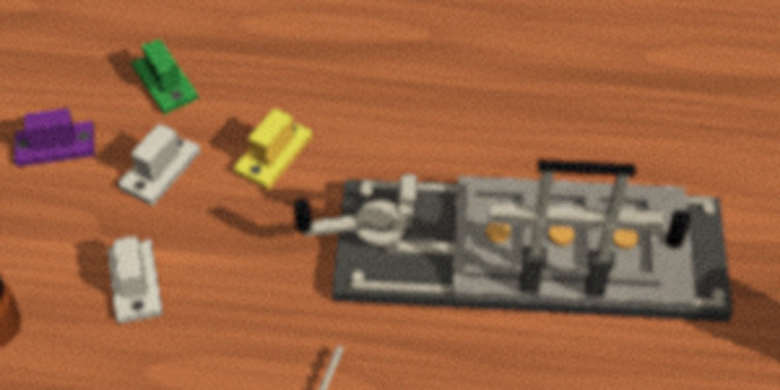

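```bash
python3 - <<'E'
from h import *
T=snap("top");S=snap("scene")
c=lambda u,v:np.array([140+u/2,170+v/2]); s=lambda u,v:np.array([180+u/2.6,170+v/2.6])
for n,uv,z in [("bed+y+x",(33,99),20),("bed-y+x",(394,92),20),("bed-y-x",(397,223),20),("bed+y-x",(32,231),20),("pad0",(246,157),40),("pad1",(186,159),40),("pad2",(126,160),40),("car -y-x",(285,222),44),("car-y+x",(285,92),44)]:
    print(n,onz(T,c(*uv),z))
print("knob",tri([(T,c(429,131)),(S,s(302,214))]))
print("post",tri([(T,c(73,158)),(S,s(677,228))]))
print("rod",tri([(T,c(155,47)),(S,s(587,168))]))
print("pad",[tri([(T,c(*a)),(S,s(*b))]) for a,b in [((246,157),(498,232)),((186,159),(562,235)),((126,160),(626,237))]])
print("castA",tri([(T,np.array([427,217])),(S,s(130,265))]))
for n in ["casting0_mid"]:
  for P,nm in ((T,'top'),(S,'scene')):
    for d in ctrl.masks_of(n,P):
        m=d["mask"]; ys,xs=np.nonzero(m); col=P["frame"][m].mean(0); print(nm,round(d["score"],2),xs.mean(),ys.mean(),m.sum(),col)
E
```

```text
bed+y+x [599.16 398.16  20.  ]
bed-y+x [619.54  -9.76  20.  ]
bed-y-x [470.4  -15.93  20.  ]
bed+y-x [450.6  387.77  20.  ]
pad0 [537.14 153.35  40.  ]
pad1 [533.03 219.13  40.  ]
pad2 [530.03 284.83  40.  ]
car -y-x [466.38 107.64  44.  ]
car-y+x [610.74 112.94  44.  ]
knob (array([566.48, -45.01,  72.32]), [np.float64(0.22301332215582279), np.float64(0.1817599836503127)])
post (array([528.25, 338.57,  57.08]), [np.float64(0.025352789579500212), np.float64(0.02014467580457686)])
rod (array([609.2 , 225.14, 236.81]), [np.float64(0.5591646684866476), np.float64(0.44640737845713474)])
pad [(array([537.88, 154.94,  34.22]), [np.float64(0.48631386073402383), np.float64(0.39541486762747435)]), (array([533.8 , 221.39,  33.82]), [np.float64(0.6110534247081797), np.float64(0.49469568732877894)]), (array([530.48, 287.39,  36.08]), [np.float64(0.7916908628365326), np.float64(0.6369315990007097)])]
castA (array([ 621.79, -216.82,   30.21]), [np.float64(0.9736276174076052), np.float64(0.8165959443195208)])
top 0.97 442.3461988304094 343.3157894736842 855 [ 54.79 120.    39.76]
top 0.95 431.03881278538813 284.8755707762557 876 [167.83 153.68 132.67]
top 0.68 487.1194968553459 295.1949685534591 795 [112.59  48.58 111.12]
scene 0.96 242.7047619047619 199.95238095238096 420 [ 56.7  111.38  52.35]
scene 0.84 284.51356993736954 227.11273486430062 479 [192.69 172.37  65.7 ]
scene 0.67 240.39783001808317 233.15551537070525 553 [168.34 158.47 141.43]
scene 0.61 200.2992277992278 222.75096525096524 518 [ 97.92  44.53 103.38]
scene 0.47 399.1323756906077 261.99138121546963 4525 [115.99 108.05  95.37]
scene 0.4 173.6251851851852 286.91703703703706 675 [69.42 38.13 22.13]
```

```bash
python3 - <<'E'
from h import *
st(); print(toolR())
plan([430,-300,300],93); plan([430,-300,300],3)
E
```

```text
t 1.65 pos [ 256.2  -514.75  228.6 ] rot [110.88  90.    47.35] F [ 0.43 -0.2   0.18] op 91.8
[[ 0.    0.9   0.45]
 [ 0.    0.45 -0.9 ]
 [-1.    0.   -0.  ]]
shift m [-0.07  0.25 -0.11] rotvec [23.46 -0.   -0.  ]
shift m [-0.07  0.25 -0.11] rotvec [-66.54   0.    -0.  ]
```

{"name": "apply_moves", "arguments": {
  "plan": [
    [-0.03,0,0,7.82,0,0,0.06],
    [-0.03,0,0,7.82,0,0,0.06],
    [-0.03,0,0,7.82,0,0,0.06],
    [0,0.05,-0.05,0,0,0,0.06],
    [0,0.05,-0.05,0,0,0,0.06]
  ]
}}

```text
time_s: 2.28
position: [340.5, -421.2, 319.1]
tool_rot: [38.8, 89.9, -48.4]
wrist_force: [0.7, -0.8, 0.1]
opening: 60.2
```

{"name": "apply_moves", "arguments": {
  "plan": [
    [0,0.05,-0.05,0,0,0,0.06],
    [0,0,-0.06,0,0,0,0.06],
    [0,0,-0.06,0,0,0,0.06],
    [0,0,-0.06,0,0,0,0.06],
    [0,0,-0.06,0,0,0,0.06]
  ]
}}

```text
time_s: 2.9
position: [368.7, -133.9, 318.7]
tool_rot: [76.9, 90.0, -10.2]
wrist_force: [0.5, 0.7, 0.8]
opening: 59.9
```

{"name": "apply_moves", "arguments": {
  "plan": [
    [0,0,-0.06,0,0,0,0.06],
    [0,0,-0.06,0,0,0,0.06],
    [0,0,-0.06,0,0,0,0.06],
    [0,0,-0.06,0,0,0,0.06],
    [0,0,-0.06,0,0,0,0.06]
  ]
}}

```text
time_s: 3.52
position: [353.0, 165.8, 319.0]
tool_rot: [89.3, 89.9, 2.3]
wrist_force: [0.5, -0.3, 0.8]
opening: 60.1
```

```bash
python3 - <<'E'
from h import *
st();W=snap("wrist","w1"); print(W["eye"])
for t in ["nest0","carriage_post","lever_knob","lever_pivot","clamp_rod","clamp_hinge"]: print(t,tip(t,W,.2))
E
```

```text
t 3.52 pos [352.95 165.77 319.  ] rot [89.29 89.9   2.29] F [ 0.49 -0.34  0.75] op 60.1
[433.16 170.94 474.3 ]
nest0 [(array([287.3 ,  27.41]), 0.93), (array([226.88,  23.52]), 0.89), (array([346.43,  27.79]), 0.79)]
carriage_post [(array([164.29,  20.21]), 0.8)]
lever_knob [(array([546.11,   0.  ]), 0.83)]
lever_pivot [(array([464.19,  17.81]), 0.71)]
clamp_rod []
clamp_hinge []
```

View pics/w1.png

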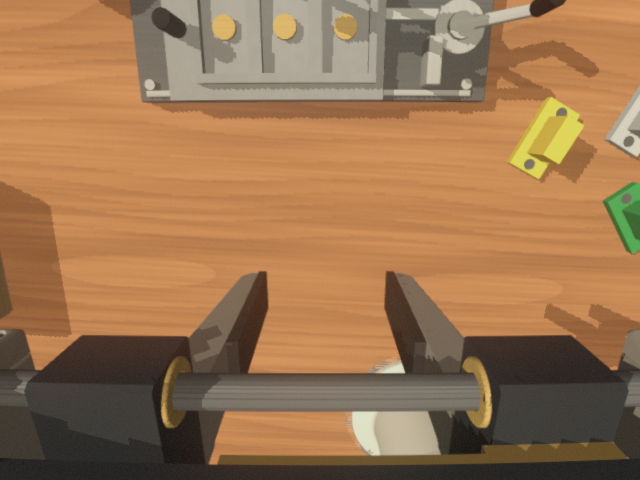

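```bash
python3 - <<'E'
from h import *
W=snap("wrist");T=snap("top");S=snap("scene")
c=lambda u,v:np.array([140+u/2,170+v/2]); s=lambda u,v:np.array([180+u/2.6,170+v/2.6])
print("post top",tri([(W,np.array([161,17.])),(T,tip("carriage_post",T)[0][0])]), onz(W,np.array([161,17.]),77))
print("post tip pt",onz(W,np.array([164.3,20.2]),64))
print("post base",onz(W,np.array([183,35.]),44),onz(W,np.array([183,35.]),34))
for uv in [(226,27),(285,27),(345,27)]: print("pad",onz(W,np.array(uv,float),40))
print("pivot",onz(W,np.array([464,17.8]),72),"corners",onz(W,np.array([142.,101]),20),onz(W,np.array([485,101.]),20))
E
```

```text
post top (array([512.87, 310.  , 141.05]), [np.float64(3.793175339109845), np.float64(1.5627080547097374)]) [531.01 335.29  77.  ]
post tip pt [531.31 337.55  64.  ]
post base [522.16 326.28  44.  ] [524.21 329.97  34.  ]
pad [532.65 280.66  40.  ]
pad [535.32 217.01  40.  ]
pad [538.45 152.56  40.  ]
pivot [546.   35.9  72. ] corners [453.48 387.9   20.  ] [473.37 -19.02  20.  ]
```

```bash
python3 - <<'E'
from h import *
plan([530,337,319],93);plan([530,337,68],93)
E
```

```text
shift m [-0.    0.18 -0.17] rotvec [-0.16  0.   -0.01]
shift m [ 0.25  0.18 -0.17] rotvec [-0.16  0.   -0.01]
```

```bash
sed -i 's/precision=2/precision=4/' h.py; python3 - <<'E'
from h import *
print(toolR())
plan([530,337,319],93);plan([530,337,68],93)
E
```

```text
[[ 0.0002  0.9988  0.0496]
 [-0.      0.0496 -0.9988]
 [-1.      0.0002  0.    ]]
shift m [-0.0003  0.1846 -0.1653] rotvec [-0.16  0.   -0.01]
shift m [ 0.2507  0.1846 -0.1653] rotvec [-0.16  0.   -0.01]
```

{"name": "apply_moves", "arguments": {
  "plan": [
    [0,0.046,-0.0413,0,0,0,0.06],
    [0,0.046,-0.0413,0,0,0,0.06],
    [0,0.046,-0.0413,0,0,0,0.06],
    [0,0.046,-0.0413,0,0,0,0.06],
    [0.05,0,0,0,0,0,0.06]
  ]
}}

```text
time_s: 4.7
position: [534.5, 341.0, 271.6]
tool_rot: [110.2, 89.4, 23.2]
wrist_force: [0.5, -1.3, -1.3]
opening: 60.0
```

{"name": "apply_moves", "arguments": {
  "plan": [
    [0.05,0,0,0,0,0,0.06],
    [0.05,0,0,0,0,0,0.06],
    [0.03,0,0,0,0,0,0.06],
    [0,0,0,0,0,0,0.06]
  ]
}}

```text
time_s: 5.2
position: [526.9, 336.8, 135.4]
tool_rot: [-70.9, 89.6, -158.0]
wrist_force: [-0.8, 0.8, 0.2]
opening: 59.8
```

```bash
python3 - <<'E'
from h import *
st();W=snap("wrist","w2"); S=snap("scene","s2",(360,150,520,310),4)
print(tip("carriage_post",W), tip("carriage_post",S))
E
```

```text
t 5.2 pos [526.8973 336.7598 135.422 ] rot [ -70.8969   89.6238 -157.9774] F [-0.8448  0.7902  0.1784] op 59.8
[(array([323.584, 245.28 ]), 0.78)] [(array([444.288, 256.416]), 0.58)]
```

View pics/w2.png

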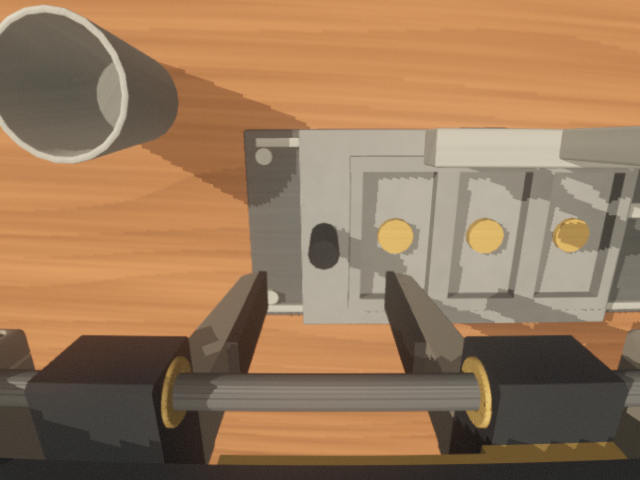

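View pics/s2.png

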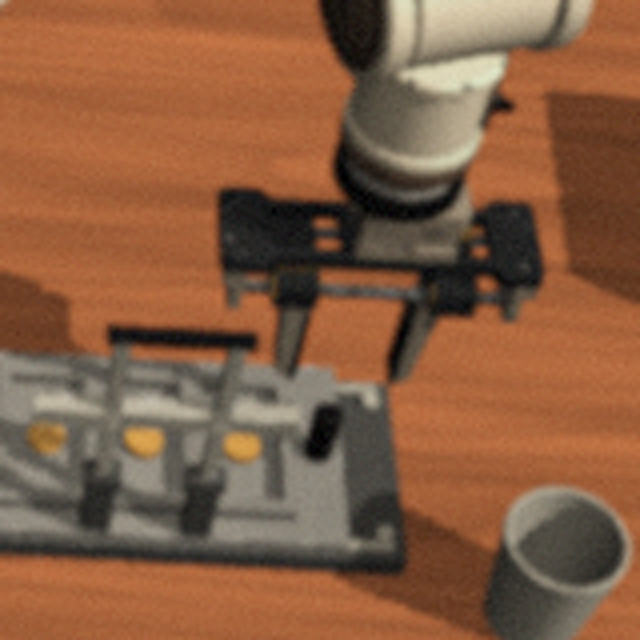

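```bash
python3 - <<'E'
from h import *
W=snap("wrist")
print(W["eye"],W["orientation"])
A=lambda u,v:np.array([u,v],float)
print("post",onz(W,A(323.6,245.3),64),onz(W,A(323,254),79),onz(W,A(324,232),34))
for u,v in [(396,236),(486,236),(571.5,235)]: print("pad",onz(W,A(u,v),40))
p=lambda n,u,v,z:print(n,onz(W,A(u,v),z))
p("bed corner+y+x",245,131,20);p("car corner +y-x",303,324,34);p("car corner +x+y",300,130,34)
plan([530,337,70],93)
E
```

```text
[609.9887 343.6084 296.5929] [163.794    0.1407 -87.0291]
post [533.9563 341.7778  64.    ] [533.0575 341.9852  79.    ] [534.6436 341.7673  34.    ]
pad [536.0913 288.7376  40.    ]
pad [539.5927 221.9793  40.    ]
pad [543.7571 157.2707  40.    ]
bed corner+y+x [604.696  403.5391  20.    ]
car corner +y-x [456.152  354.8812  34.    ]
car corner +x+y [607.5163 362.1694  34.    ]
shift m [ 0.071  -0.0004  0.0019] rotvec [-0.02 -0.08 -0.22]
```

{"name": "apply_moves", "arguments": {
  "plan": [
    [0.035,0.002,-0.001,0,0,0,0.06],
    [0.035,0.002,-0.001,0,0,0,0.06],
    [0,0,0,0,0,0,0.06],
    [0,0,0,0,0,0,0.01],
    [0,0,0,0,0,0,0.01]
  ],
  "squeeze": 15
}}

```text
time_s: 6.08
position: [533.9, 341.3, 71.1]
tool_rot: [109.1, 89.8, 22.1]
wrist_force: [-0.6, 1.0, 0.2]
opening: 42.1
```

{"name": "apply_moves", "arguments": {
  "plan": [
    [0,0,0,0,0,0,0.01],
    [0,0,0,0,0,0,0.01],
    [0,0,0.004,0,0,0,0.01],
    [0,0,0.004,0,0,0,0.01]
  ]
}}

```text
time_s: 6.58
position: [533.2, 333.2, 69.3]
tool_rot: [140.6, 89.9, 53.6]
wrist_force: [-0.1, 2.7, 3.6]
opening: 19.1
```

{"name": "apply_moves", "arguments": {
  "plan": [
    [0,0,0.008,0,0,0,0.01],
    [0,0,0.008,0,0,0,0.01],
    [0,0,0.008,0,0,0,0.01],
    [0,0,0.008,0,0,0,0.01]
  ]
}}

```text
time_s: 7.08
position: [534.9, 300.2, 69.2]
tool_rot: [117.2, 89.9, 30.2]
wrist_force: [0.3, 2.6, 6.4]
opening: 19.3
```

{"name": "apply_moves", "arguments": {
  "plan": [
    [0,0,0.005,0,0,0,0.01],
    [0,0,0.005,0,0,0,0.01],
    [0,0,0.005,0,0,0,0.01]
  ]
}}

```text
time_s: 7.45
position: [535.2, 292.2, 69.2]
tool_rot: [166.9, 89.2, 79.7]
wrist_force: [0.7, 29.8, -2.1]
opening: 24.4
```

```bash
python3 - <<'E'
from h import *
st();W=snap("wrist","w3");T=snap("top","t3",(140,170,380,300),3)
E
```

```text
t 7.45 pos [535.2274 292.1784  69.1506] rot [166.8516  89.1662  79.7144] F [ 0.6859 29.7565 -2.0866] op 24.4
```

View pics/w3.png

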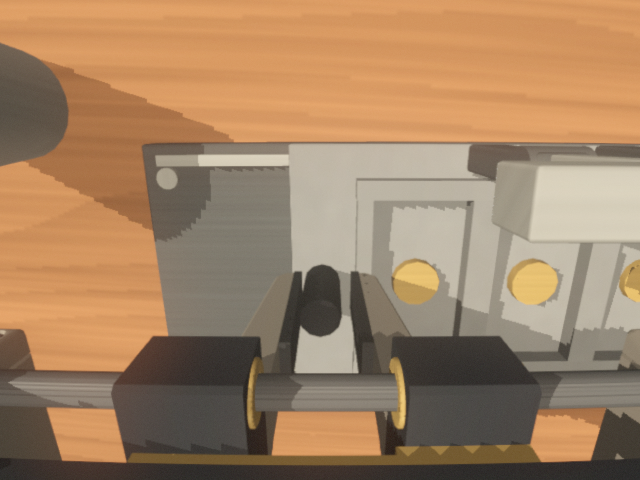

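View pics/t3.png

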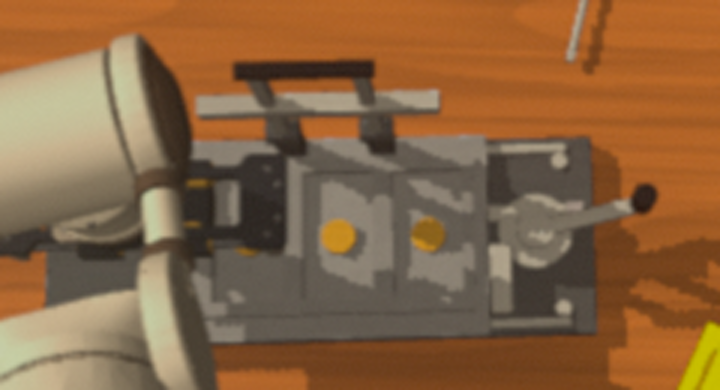

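{"name": "apply_moves", "arguments": {
  "plan": [
    [0,0,-0.004,0,0,0,0.06],
    [0,0,0,0,0,0,0.06],
    [-0.04,0,0,0,0,0,0.06],
    [-0.05,0,0,0,0,0,0.06],
    [-0.05,0,0,0,0,0,0.06]
  ]
}}

```text
time_s: 8.18
position: [534.5, 288.1, 209.0]
tool_rot: [-49.7, 89.8, -136.8]
wrist_force: [0.8, 0.3, -0.3]
opening: 59.8
```

{"name": "apply_moves", "arguments": {
  "plan": [
    [-0.06,0,0,-10,0,0,0.06],
    [-0.05,0,0,-10,0,0,0.06],
    [0,0,0,-10,0,0,0.06],
    [0,0,0,-10,0,0,0.06],
    [0,0,0,-10,0,0,0.06]
  ]
}}

```text
time_s: 8.8
position: [534.9, 288.2, 317.6]
tool_rot: [-95.2, 89.8, -131.9]
wrist_force: [-0.6, -0.1, -0.3]
opening: 60.0
```

{"name": "apply_moves", "arguments": {
  "plan": [
    [0,0,0,-10,0,0,0.06],
    [0,0,0,-10,0,0,0.06],
    [0,0,0,-10,0,0,0.06],
    [0,0,0,-10,0,0,0.06],
    [0,0,0,0,0,0,0.06]
  ]
}}

```text
time_s: 9.43
position: [535.0, 288.5, 317.7]
tool_rot: [-138.9, 89.9, -136.0]
wrist_force: [0.5, -0.2, 0.2]
opening: 60.0
```

```bash
python3 - <<'E'
from h import *
st();print(toolR(),ctrl.observe()["joints"]);T=snap("top","t4",(140,170,380,300),3);S=snap("scene")
print(tip("lever_knob",S,.2),tip("lever_pivot",S,.2),tip("lever_pivot",T,.2))
plan([566,-100,290],3)
E
```

```text
t 9.43 pos [534.9733 288.4686 317.6915] rot [-138.8659   89.8723 -136.0434] F [ 0.4801 -0.2219  0.2207] op 60.0
[[-0.0016 -0.0492  0.9988]
 [-0.0015  0.9988  0.0492]
 [-1.     -0.0015 -0.0017]] [16.9869 11.6129 78.6428 -0.0579 89.8581 14.1646]
[(array([299.52, 252.72]), 0.64)] [(array([325.312, 248.784]), 0.84)] [(array([318.4 , 246.72]), 0.63), (array([251.52 , 248.304]), 0.31)]
shift m [ 0.0286 -0.3905  0.0113] rotvec [-0.11 -0.02  0.02]
```

View pics/t4.png

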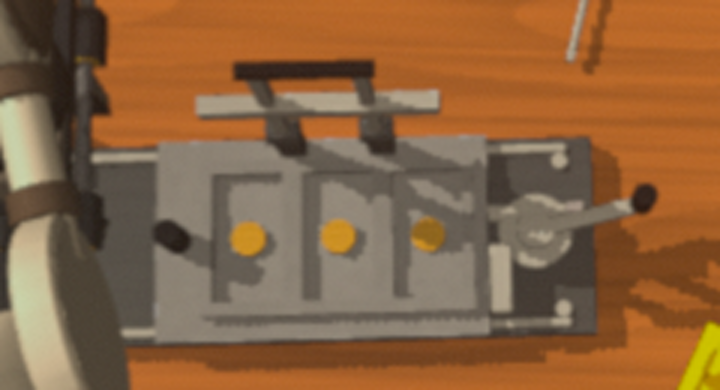

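{"name": "apply_moves", "arguments": {
  "plan": [
    [0,-0.055,0.0025,0,0,0,0.06],
    [0,-0.055,0.0025,0,0,0,0.06],
    [0,-0.055,0.0025,0,0,0,0.06],
    [0,-0.055,0.0025,0,0,0,0.06],
    [0,-0.055,0.0025,0,0,0,0.06]
  ]
}}

```text
time_s: 10.3
position: [561.8, 13.9, 318.7]
tool_rot: [-36.0, 90.0, -33.1]
wrist_force: [0.6, -1.0, 0.6]
opening: 60.3
```

{"name": "apply_moves", "arguments": {
  "plan": [
    [0,-0.055,0.0025,0,0,0,0.06],
    [0.055,0,0,0,0,0,0.06],
    [0.055,0,0,0,0,0,0.06],
    [0.02,0,0,0,0,0,0.06],
    [0,0,0,0,0,0,0.06]
  ]
}}

```text
time_s: 10.92
position: [565.9, -38.8, 186.6]
tool_rot: [162.8, 89.8, 165.8]
wrist_force: [-0.0, -0.0, 0.2]
opening: 60.3
```

```bash
python3 - <<'E'
from h import *
st();W=snap("wrist","w5");
k=tip("lever_knob",W,.2);v=tip("lever_pivot",W,.2);print(k,v)
if k: print(onz(W,k[0][0],72))
if v: print(onz(W,v[0][0],72))
E
```

```text
t 10.93 pos [565.91   -38.782  186.6227] rot [162.8296  89.7524 165.7753] F [-0.0105 -0.0444  0.1821] op 60.3
[(array([324.48 , 242.688]), 0.96)] [(array([302.528, 136.416]), 0.71)]
[565.2721 -44.5617  72.    ]
[545.4864  34.627   72.    ]
```

View pics/w5.png

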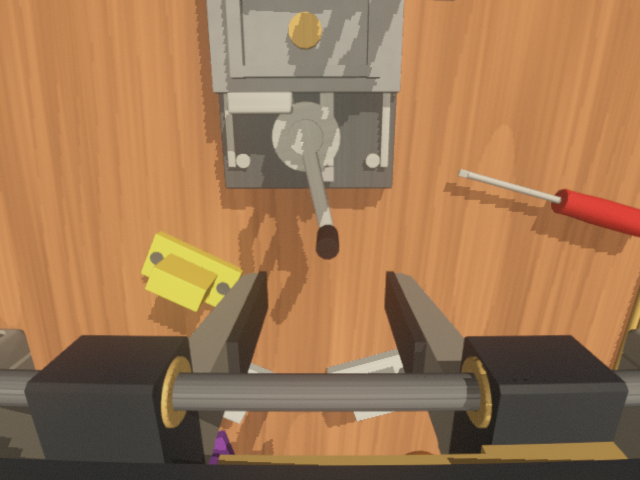

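{"name": "apply_moves", "arguments": {
  "plan": [
    [0.055,-0.003,0,0,0,0,0.05],
    [0.055,-0.003,0,0,0,0,0.05],
    [0,0,0,0,0,0,0.05],
    [0,0,0,0,0,0,0.01],
    [0,0,0,0,0,0,0.01]
  ],
  "squeeze": 25
}}

```text
time_s: 11.7
position: [570.1, -45.6, 82.1]
tool_rot: [-19.4, 89.6, -16.4]
wrist_force: [0.1, 0.1, -1.4]
opening: 31.9
```

{"name": "apply_moves", "arguments": {
  "plan": [
    [0,0,0,0,0,0,0.01],
    [0,0,0,0,0,0,0.01],
    [0,0,0,0,0,0,0.01]
  ]
}}

```text
time_s: 12.08
position: [568.1, -45.3, 80.1]
tool_rot: [-41.7, 89.9, -38.7]
wrist_force: [-3.8, -0.0, 6.1]
opening: 17.3
```

{"name": "apply_moves", "arguments": {
  "plan": [
    [0,0.0044,0.0147,0,0,0,0.01],
    [0,0.0071,0.0136,0,0,0,0.01]
  ]
}}

```text
time_s: 12.32
position: [594.9, -33.4, 80.0]
tool_rot: [-131.0, 89.8, -127.9]
wrist_force: [-6.4, -4.4, 8.3]
opening: 17.4
```

{"name": "apply_moves", "arguments": {
  "plan": [
    [0,0.0096,0.012,0,0,0,0.01],
    [0,0.0117,0.0099,0,0,0,0.01],
    [0,0.0133,0.0075,0,0,0,0.01]
  ]
}}

```text
time_s: 12.7
position: [622.1, 2.6, 79.9]
tool_rot: [-136.8, 89.7, -133.7]
wrist_force: [-9.8, -5.7, 10.0]
opening: 17.2
```

{"name": "apply_moves", "arguments": {
  "plan": [
    [0,0.0146,0.0048,0,0,0,0.01],
    [0,0.0152,0.002,0,0,0,0.01],
    [0,0,0,0,0,0,0.01]
  ]
}}

```text
time_s: 13.08
position: [626.2, 30.9, 79.7]
tool_rot: [-131.1, 89.5, -128.0]
wrist_force: [-11.4, -11.9, 11.1]
opening: 17.1
```

```bash
python3 - <<'E'
from h import *
st();T=snap("top","t6",(240,170,400,290),5)
E
```

```text
t 13.07 pos [626.1574  30.9198  79.7043] rot [-131.15     89.4751 -128.0397] F [-11.442  -11.932   11.1342] op 17.1
```

View pics/t6.png

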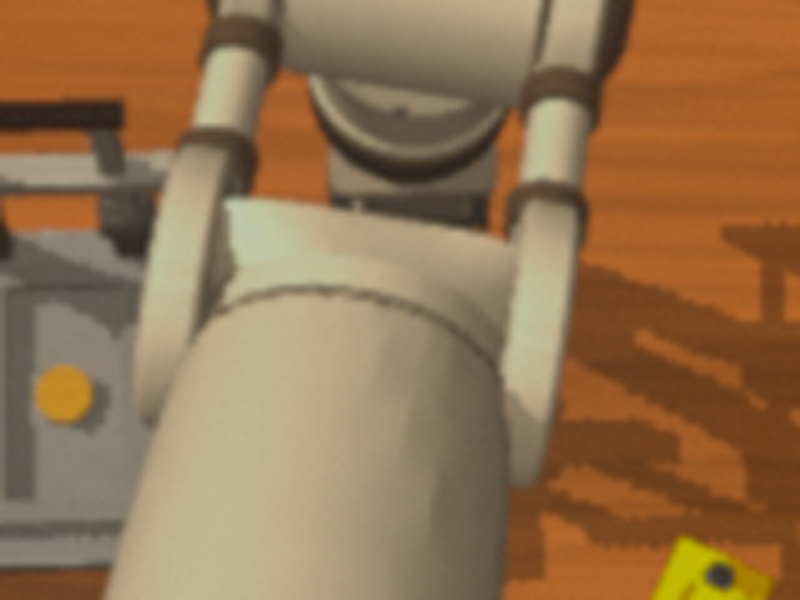

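{"name": "apply_moves", "arguments": {
  "plan": [
    [0,0.003,-0.002,0,0,0,0.01],
    [0,0,0,0,0,0,0.05],
    [0,0,0,0,0,0,0.05],
    [-0.05,-0.01,0,0,0,0,0.05],
    [-0.05,-0.02,0,0,0,0,0.05]
  ]
}}

```text
time_s: 13.75
position: [626.9, 8.0, 179.1]
tool_rot: [145.4, 89.9, 148.5]
wrist_force: [-0.2, -0.4, 0.8]
opening: 49.9
```

{"name": "apply_moves", "arguments": {
  "plan": [
    [-0.05,-0.04,-0.02,0,0,0,0.05],
    [-0.03,-0.05,-0.02,0,0,0,0.05],
    [0,-0.05,-0.01,0,0,0,0.05],
    [0,-0.05,0,0,0,0,0.05],
    [0,0,0,0,0,0,0.05]
  ]
}}

```text
time_s: 14.38
position: [588.5, -185.2, 255.0]
tool_rot: [-70.2, 90.0, -67.5]
wrist_force: [-0.6, 0.6, -0.8]
opening: 49.8
```

```bash
python3 - <<'E'
from h import *
st();T=snap("top","t7",(140,170,400,350),3);W=snap("wrist","w7");S=snap("scene","s7",(180,170,480,320),2.6)
for t in ["lever_knob","lever_pivot","casting0_mid","nest0"]:print(t,tip(t,W,.2))
E
```

```text
t 14.38 pos [ 588.4624 -185.2254  254.9748] rot [-70.2247  89.9856 -67.4503] F [-0.6043  0.6133 -0.8077] op 49.8
lever_knob []
lever_pivot []
casting0_mid [(array([204.48, 334.8 ]), 0.94), (array([218.304, 242.112]), 0.59), (array([177.92 , 118.704]), 0.57)]
nest0 []
```

View pics/t7.png

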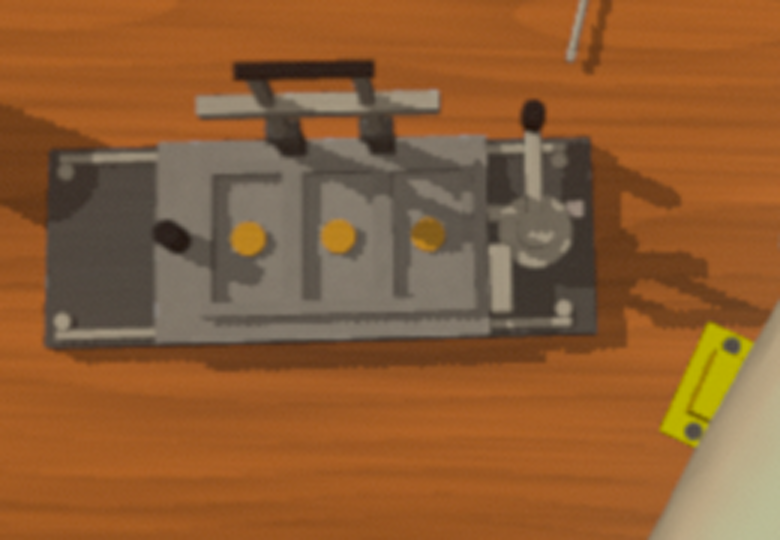

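View pics/w7.png

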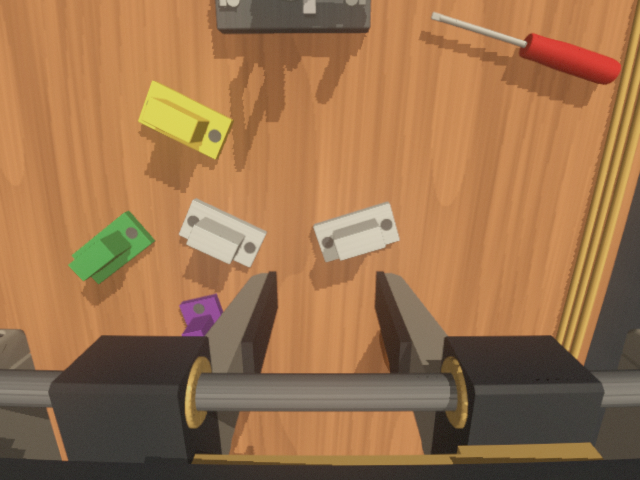

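View pics/s7.png

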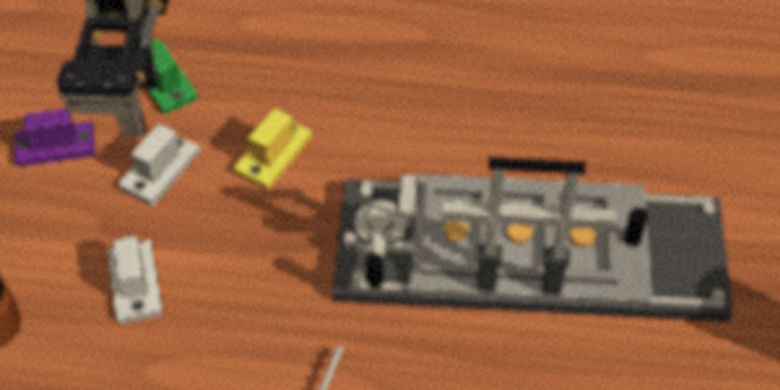

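```bash
python3 - <<'E'
from h import *
W=snap("wrist","w8",(170,180,420,280),3.2)
E
```

```text
(no output)
```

View pics/w8.png

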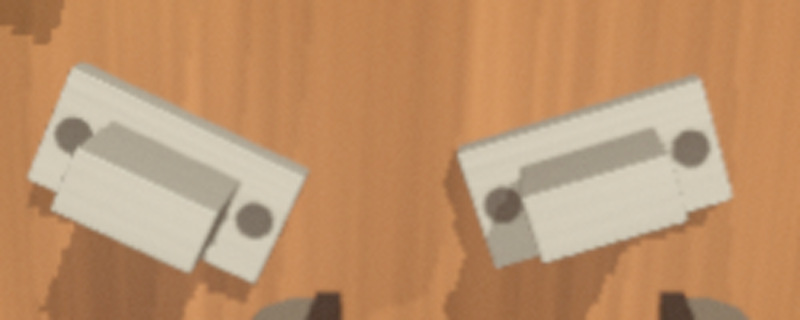

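```bash
cat >> h.py <<'E'
FL=np.array([[-45,-23,12],[45,-23,12],[45,23,12],[-45,23,12]],float)
RB=np.array([[-25,-12,50],[25,-12,50],[25,12,50],[-25,12,50]],float)
def fitcast(p,obs,x0,fixz=False):
    "obs: list of (model pt, px)"
    M=np.array([o[0] for o in obs]);U=np.array([o[1] for o in obs],float)
    def pts(q):
        c,s=np.cos(q[3]),np.sin(q[3]); return M@np.array([[c,s,0],[-s,c,0],[0,0,1]])+[q[0],q[1],q[2] if not fixz else 0]
    f=lambda q:np.concatenate([proj(p,X)-u for X,u in zip(pts(q),U)])
    r=least_squares(f,[x0[0],x0[1],0,np.deg2rad(x0[2])],loss="soft_l1"); q=r.x
    return q[:3],np.rad2deg(q[3]),np.abs(f(q)).reshape(-1,2).max(1)
E
python3 - <<'E'
from h import *
W=snap("wrist")
c=lambda L:[np.array([170+u/3.2,180+v/3.2]) for u,v in L]
# B: model x axis along image right(world +x), y up image(+y world): order (-,-),(+,-),(+,+),(-,+)
B=list(zip(FL,c([(497,268),(732,197),(697,85),(463,160)])))+list(zip(RB,c([(545,262),(687,220),(665,152),(525,193)])))
A=list(zip(FL,c([(28,178),(255,283),(305,177),(78,72)])))+list(zip(RB,c([(52,210),(192,272),(225,207),(82,152)])))
for o,x0 in ((A,(540,-200,-25)),(B,(620,-200,15))):
    print(*fitcast(W,o,x0)); print(*fitcast(W,o,x0,True))
print(ctrl.observe()["position"],W["eye"])
E
```

```text
[ 470.5022 -229.7646   -9.7803] -23.58368891720662 [1.1668 0.2195 0.2323 0.7695 1.019  0.1371 1.7872 1.1949]
[ 473.4197 -226.3678   -0.    ] -23.64048392876164 [0.2521 0.9854 1.2964 1.912  0.2169 0.671  1.8333 1.7445]
[ 627.862  -222.1363  -14.887 ] 21.078173999422418 [0.9492 0.6955 0.8498 1.1906 0.188  0.3422 0.8504 1.7844]
[ 626.0494 -217.325    -0.1524] 21.15488800136514 [0.5217 0.6648 2.417  2.2896 0.7007 0.5826 1.2478 1.6869]
[ 588.8532 -181.5683  255.2525] [ 585.2208 -100.595   410.4143]
```

```bash
python3 - <<'E'
from h import *
T=snap("top","t9",(390,180,550,310),5);S=snap("scene","s9",(180,190,320,300),5.7);W=snap("wrist")
for t in ["casting0_mid"]:
    for P in (T,S,W):
        print([ (uv,s,onz(P,uv,25)[:2]) for uv,s in tip(t,P,.15)])
E
```

```text
[(array([378.112, 296.784]), 0.93, array([ 438.3198, -104.2798])), (array([488.   , 293.088]), 0.61, array([ 452.1552, -352.9596]))]
[(array([239.616, 230.784]), 0.74, array([ 473.4753, -228.2111])), (array([202.176, 224.304]), 0.69, array([ 461.8306, -344.5502])), (array([286.4  , 224.592]), 0.63, array([434.9854, -97.4756])), (array([241.408, 197.616]), 0.63, array([ 343.7988, -253.5532]))]
[(array([104.192, 253.488]), 0.82, array([ 340.5387, -251.392 ])), (array([176.704, 119.712]), 0.67, array([ 432.7586, -101.6332])), (array([219.008, 240.48 ]), 0.61, array([ 472.7403, -228.7276])), (array([203.392, 338.784]), 0.59, array([ 449.544 , -355.3812]))]
```

View pics/t9.png

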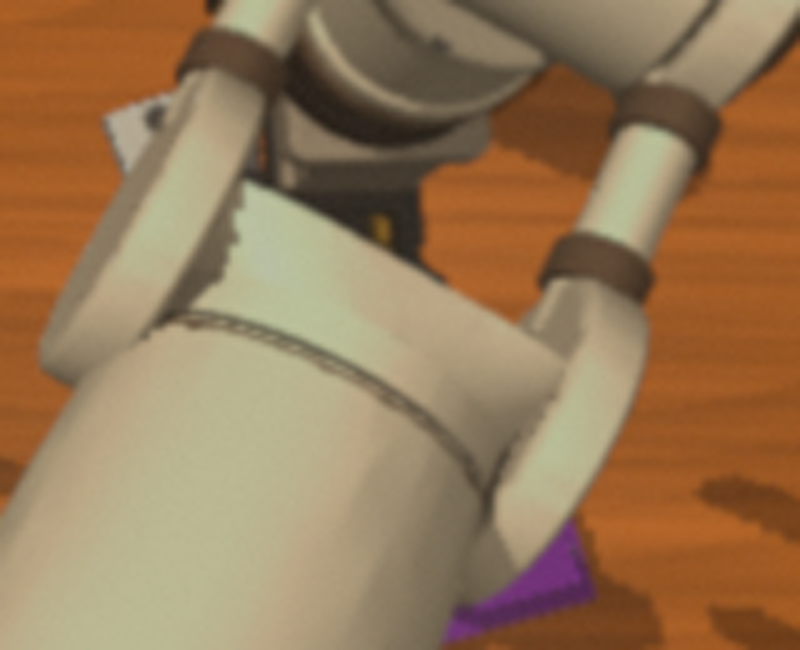

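View pics/s9.png

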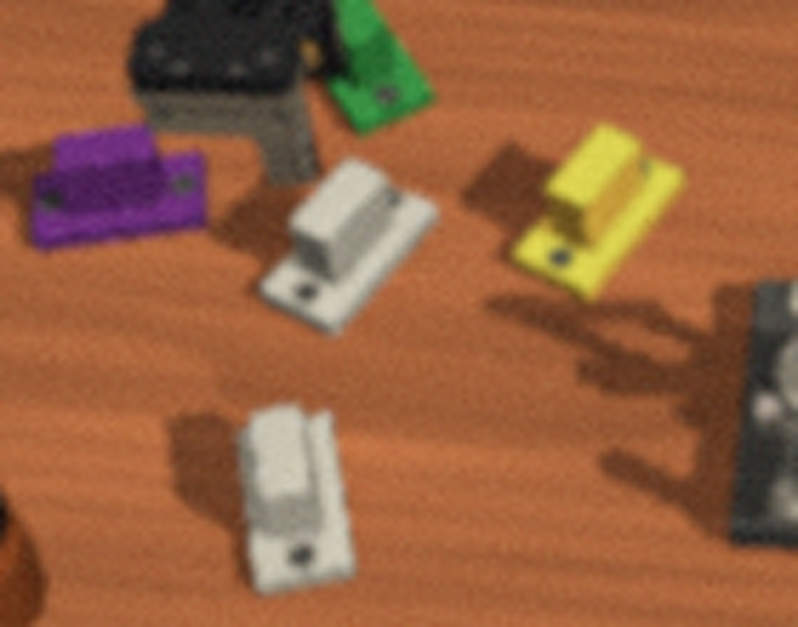

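{"name": "apply_moves", "arguments": {
  "plan": [
    [0,0,0,-10.7,0,0,0.05],
    [0,0,0,-10.7,0,0,0.05],
    [0,0,0,-10.7,0,0,0.05],
    [0,0,0,-10.7,0,0,0.05],
    [0,0,0,-10.7,0,0,0.05]
  ]
}}

```text
time_s: 15.75
position: [588.7, -182.6, 255.2]
tool_rot: [35.4, 90.0, 92.2]
wrist_force: [0.4, -0.3, 0.3]
opening: 50.3
```

{"name": "apply_moves", "arguments": {
  "plan": [
    [0,0,0,-10.7,0,0,0.05],
    [0,0,0,-10.7,0,0,0.05],
    [0,0,0,-10.7,0,0,0.05],
    [0,0,0,-10.7,0,0,0.05],
    [0,0,0,-10.7,0,0,0.05]
  ]
}}

```text
time_s: 16.38
position: [588.7, -182.6, 255.2]
tool_rot: [-9.0, 90.0, 101.3]
wrist_force: [0.9, 0.6, 0.2]
opening: 50.3
```

```bash
python3 - <<'E'
from h import *
st(); print(ctrl.observe()["joints"]); plan([626,-218,140],111)
E
```

```text
t 16.38 pos [ 588.671  -182.5595  255.1659] rot [ -9.0267  89.9969 101.3196] F [0.8941 0.6019 0.1868] op 50.3
[ -28.4488   14.2176   82.5594    0.0024   83.225  -138.7953]
shift m [ 0.1152 -0.0227 -0.0462] rotvec [-0.65  0.    0.  ]
```

{"name": "apply_moves", "arguments": {
  "plan": [
    [0.03,-0.0113,-0.0231,-0.65,0,0,0.06],
    [0.045,-0.0113,-0.0231,0,0,0,0.06],
    [0.04,0,0,0,0,0,0.06],
    [0,0,0,0,0,0,0.06]
  ]
}}

```text
time_s: 16.88
position: [623.4, -216.7, 135.9]
tool_rot: [39.3, 89.5, 150.0]
wrist_force: [-0.0, 1.1, -0.3]
opening: 59.9
```

```bash
python3 - <<'E'
from h import *
st(); W=snap("wrist","w10"); print(W["eye"]); print(tip("casting0_mid",W,.2),[onz(W,u,25) for u,s in tip("casting0_mid",W,.2)])
E
```

```text
t 16.88 pos [ 623.4147 -216.7326  135.8912] rot [ 39.3368  89.5101 149.9675] F [-0.0345  1.1066 -0.341 ] op 59.9
[ 550.4397 -244.5625  291.476 ]
[(array([574.016,  43.296]), 0.7), (array([390.528,  20.976]), 0.56)] [array([ 436.212 , -104.5154,   25.    ]), array([ 470.1311, -226.949 ,   25.    ])]
```

View pics/w10.png

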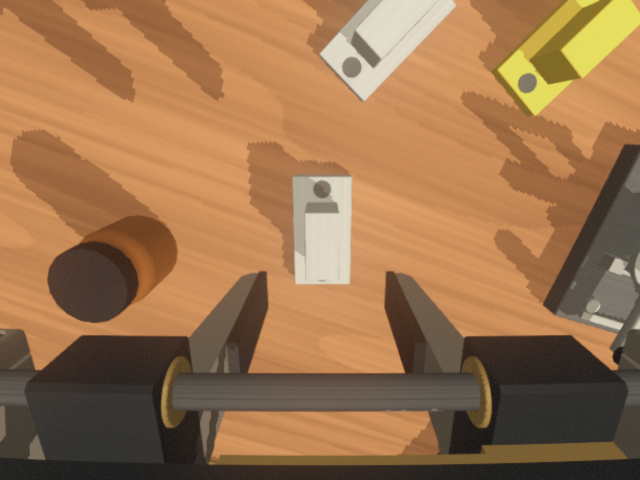

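```bash
python3 - <<'E'
from h import *
W=snap("wrist","w11",(270,160,380,300),4)
A=lambda *L:[np.array(l,float) for l in L]
# image up = away from tcp = -x world-ish => model -x up ; image right = +y? 
obs=list(zip(FL,A((293,178),(296,284),(350,284),(351,177))))+list(zip(RB,A((305,212),(304,280),(341,279),(339,212))))
for z in(0,1): print(*fitcast(W,obs,(620,-218,21),bool(z)))
plan([626,-218,40],111)
E
```

```text
[ 631.6626 -218.8348    1.9446] 21.030584017180267 [0.9639 0.6253 0.9091 0.7053 1.307  2.0539 2.1734 1.099 ]
[ 632.2245 -218.6436    0.    ] 21.065586735502787 [0.5266 0.9201 1.2325 0.4659 1.4982 2.2027 2.2725 1.2715]
shift m [0.1032 0.0013 0.0014] rotvec [-0.34 -0.2   0.17]
```

View pics/w11.png

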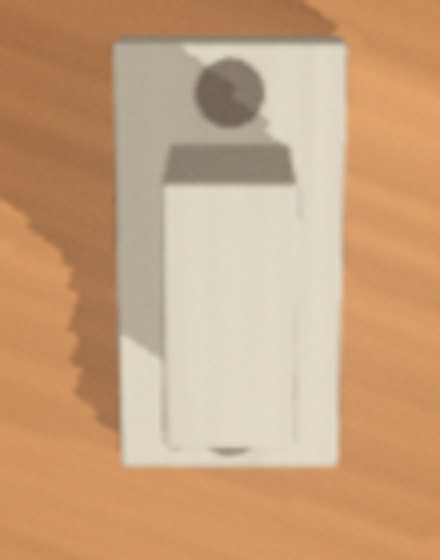

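```bash
python3 - <<'E'
from h import *
W=snap("wrist")
A=lambda *L:[np.array(l,float) for l in L]
obs=list(zip(FL,A((298.8,170.3),(300.5,276.5),(354.5,276.5),(356.8,170.3))))+list(zip(RB,A((311,206),(311,272),(344.2,272),(344.2,206))))
for z in(0,1): print(*fitcast(W,obs,(620,-218,21),bool(z)))
print(W["eye"]);st();plan([626,-218,40],111)
E
```

```text
[ 626.5299 -216.8267   -1.72  ] 20.6340984563609 [0.4036 0.0994 0.1392 0.2702 0.3863 0.3945 0.3601 0.6811]
[ 626.08  -217.002    0.   ] 20.63652702813082 [0.5905 0.2424 0.3126 0.3352 0.509  0.2914 0.333  0.8001]
[ 552.5743 -245.4578  298.1598]
t 17.12 pos [ 627.3059 -218.5988  143.1972] rot [-140.559    89.7318  -29.8981] F [ 0.5777 -0.6249  0.2033] op 59.8
shift m [0.1032 0.0013 0.0014] rotvec [-0.34 -0.21  0.17]
```

```bash
python3 - <<'E'
from h import *
plan([626,-217,34],110.6)
E
```

```text
shift m [0.1092 0.001  0.0024] rotvec [ 0.06 -0.21  0.17]
```

{"name": "apply_moves", "arguments": {
  "plan": [
    [0.05,0.0005,0.001,0.06,-0.2,0.17,0.06],
    [0.05,0.0005,0.0014,0,0,0,0.06],
    [0.0092,0,0,0,0,0,0.06],
    [0,0,0,0,0,0,0.06],
    [0,0,0,0,0,0,0.01]
  ],
  "squeeze": 40
}}

```text
time_s: 17.75
position: [626.1, -217.1, 34.4]
tool_rot: [-141.3, 89.9, -30.7]
wrist_force: [-0.6, -0.8, 0.3]
opening: 52.0
```

{"name": "apply_moves", "arguments": {
  "plan": [
    [0,0,0,0,0,0,0.01],
    [0,0,0,0,0,0,0.01],
    [0,0,0,0,0,0,0.01],
    [0,0,0,0,0,0,0.01]
  ]
}}

```text
time_s: 18.25
position: [624.5, -216.5, 31.8]
tool_rot: [47.9, 89.8, 158.5]
wrist_force: [0.1, -0.9, 2.6]
opening: 23.7
```

```bash
python3 - <<'E'
from h import *
st(); S=snap("scene","s12",(180,190,320,300),5.7)
E
```

```text
t 18.25 pos [ 624.4947 -216.5208   31.7873] rot [ 47.9323  89.8355 158.5225] F [ 0.1016 -0.8767  2.6266] op 23.7
```

View pics/s12.png

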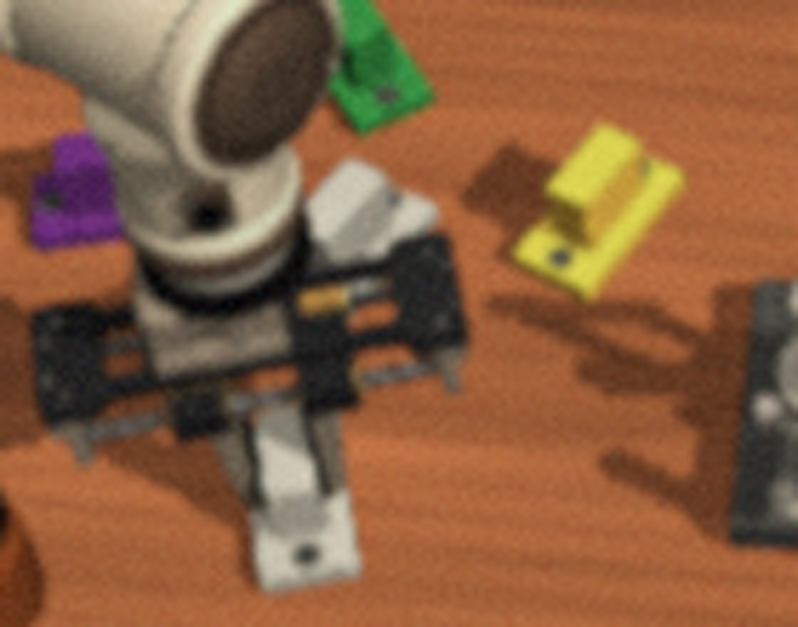

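{"name": "apply_moves", "arguments": {
  "plan": [
    [-0.02,0,0,0,0,0,0.01],
    [-0.05,0,0,0,0,0,0.01],
    [-0.06,0,0,8.7,0,0,0.01],
    [-0.06,0,0,8.7,0,0,0.01],
    [0,0,0,0,0,0,0.01]
  ]
}}

```text
time_s: 18.92
position: [627.5, -217.6, 229.0]
tool_rot: [-120.6, 89.6, -27.5]
wrist_force: [0.7, -0.8, -2.0]
opening: 24.0
```

{"name": "apply_moves", "arguments": {
  "plan": [
    [0,0.015,0.04,0,0,0,0.01],
    [0,0.02,0.054,0,0,0,0.01],
    [0,0.02,0.055,0,0,0,0.01],
    [0,0.02,0.055,0,0,0,0.01],
    [0,0.02,0.055,0,0,0,0.01]
  ]
}}

```text
time_s: 19.55
position: [513.1, 38.9, 220.3]
tool_rot: [62.7, 89.5, 155.9]
wrist_force: [0.4, -0.3, -1.4]
opening: 23.9
```

{"name": "apply_moves", "arguments": {
  "plan": [
    [0,0.02,0.055,0,0,0,0.01],
    [0,0.02,0.05,0,0,0,0.01],
    [0,0,0,0,0,0,0.01],
    [0,0,0,0,0,0,0.01]
  ]
}}

```text
time_s: 20.05
position: [469.0, 139.3, 221.5]
tool_rot: [70.1, 89.6, 163.4]
wrist_force: [0.9, -0.6, -1.6]
opening: 23.8
```

```bash
python3 - <<'E'
from h import *
st(); W=snap("wrist","w13");print(W["eye"])
for uv,s in tip("nest0",W,.2): print(uv,s,onz(W,uv,34))
T=snap("top","t13",(140,170,400,350),3)
for uv,s in tip("nest0",T,.2): print(uv,s,onz(T,uv,34))
E
```

```text
t 20.05 pos [468.9861 139.3196 221.4513] rot [ 70.1402  89.6477 163.3916] F [ 0.8815 -0.5803 -1.6273] op 23.8
[390.7824 135.4938 377.0687]
[425.728 280.416] 0.9 [533.7254 246.9855  34.    ]
[361.28 280.8 ] 0.57 [537.6737 181.0845  34.    ]
[279.296 248.4  ] 0.96 [539.2405 117.8445  34.    ]
```

View pics/w13.png

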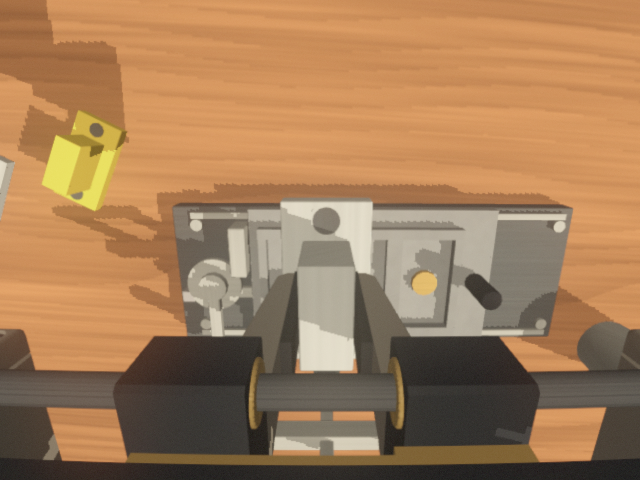

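View pics/t13.png

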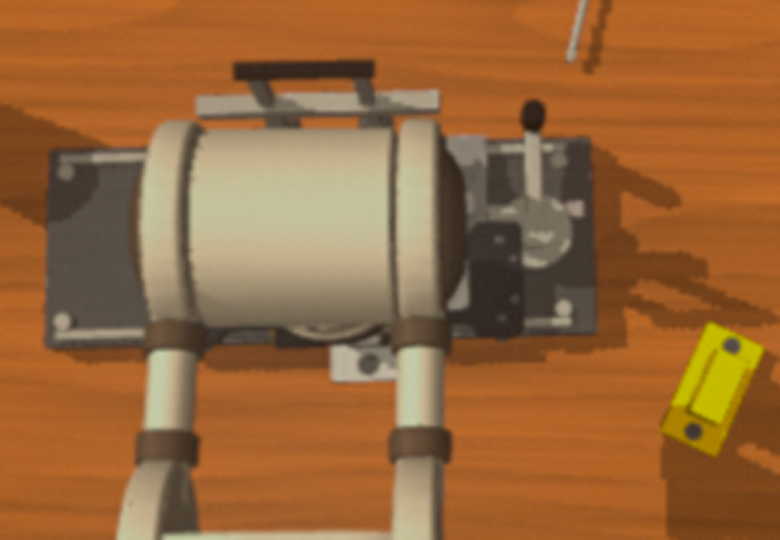

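```bash
python3 - <<'E'
from h import *
st();W=snap("wrist","w14",(170,190,570,350),2);print(W["eye"])
E
```

```text
t 20.25 pos [469.9376 138.5178 222.087 ] rot [ 62.8038  89.7049 155.8956] F [-0.7143 -0.0064 -2.4336] op 24.1
[391.5257 134.8761 377.6098]
```

View pics/w14.png

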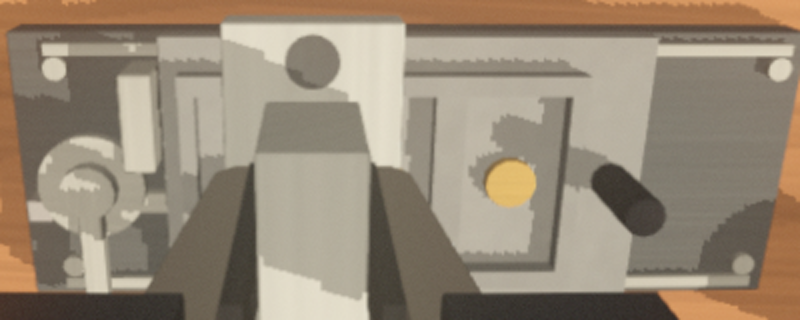

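```bash
python3 - <<'E'
from h import *
W=snap("wrist")
c=lambda u,v:np.array([170+u/2,190+v/2])
p=lambda n,u,v,z:print(n,onz(W,c(u,v),z))
p("nest2 -x+y top",573,97,44);p("nest2 +x+y top",553,270,44)
p("nest2 -x-y top?",437,97,44)
p("pad2",510,184,40);p("pad2 5mm",511,180,34)
p("bed corners",8,33,20);p("bed",798,33,20);p("carr +y-x",658,38,34);p("carr +y+x",626,291,34);p("carr-y-x",158,38,34)
# held casting
z=W["eye"][2]-378+222-34  # rough underside height
obs=list(zip(FL[[0,3]],[c(222,26),c(405,26)]))+list(zip(RB[[0,3]],[c(257,153),c(369,153)]))
print(z,[onz(W,u,z+m[2]) for m,u in obs])
st()
E
```

```text
nest2 -x+y top [486.4423 267.3227  44.    ]
nest2 +x+y top [580.1596 271.6378  44.    ]
nest2 -x-y top? [489.9075 201.6187  44.    ]
pad2 [534.8306 244.0266  40.    ]
pad2 5mm [535.1406 246.1857  34.    ]
bed corners [474.9084 -12.3279  20.    ]
bed [453.2527 388.0333  20.    ]
carr +y-x [457.2629 308.5254  34.    ]
carr +y+x [596.8089 317.636   34.    ]
carr-y-x [470.3544  66.1357  34.    ]
187.68660601986016 [array([428.4606, 115.2365, 199.6866]), array([426.0336, 160.6747, 199.6866]), array([446.7446, 127.1596, 237.6866]), array([445.5321, 150.1599, 237.6866])]
t 20.35 pos [469.9302 138.743  222.2453] rot [ 60.6158  89.7196 153.7252] F [ 0.1075  0.7991 -2.3262] op 23.9
```

{"name": "apply_moves", "arguments": {
  "plan": [
    [0,-0.023,0.0333,0,0,0,0.01],
    [0,-0.023,0.0333,0,0,0,0.01],
    [0,-0.0229,0.0333,0,0,0,0.01],
    [0.05,0,0,0,0,0,0.01],
    [0.05,0,0,0,0,0,0.01]
  ]
}}

```text
time_s: 20.98
position: [533.5, 243.5, 121.5]
tool_rot: [39.5, 89.8, 132.7]
wrist_force: [0.2, 0.5, -3.1]
opening: 23.9
```

{"name": "apply_moves", "arguments": {
  "plan": [
    [0.01,0,0,0,0,0,0.01],
    [0,0,0,0,0,0,0.01],
    [0,0,0,0,0,0,0.01]
  ]
}}

```text
time_s: 21.35
position: [534.4, 243.6, 115.2]
tool_rot: [-14.5, 89.8, 78.7]
wrist_force: [0.0, 0.6, -1.8]
opening: 23.6
```

```bash
python3 - <<'E'
from h import *
st();W=snap("wrist","w15");S=snap("scene","s15",(360,180,520,300),5);print(W["eye"]);st()
E
```

```text
t 21.35 pos [534.4389 243.6403 115.2048] rot [-14.4602  89.8061  78.7091] F [ 0.0474  0.5808 -1.7636] op 23.6
[455.2014 239.6772 270.299 ]
t 21.45 pos [534.0699 243.634  114.8413] rot [-4.9477 89.8193 88.233 ] F [ 0.0073 -0.3029 -2.3529] op 23.5
```

View pics/w15.png

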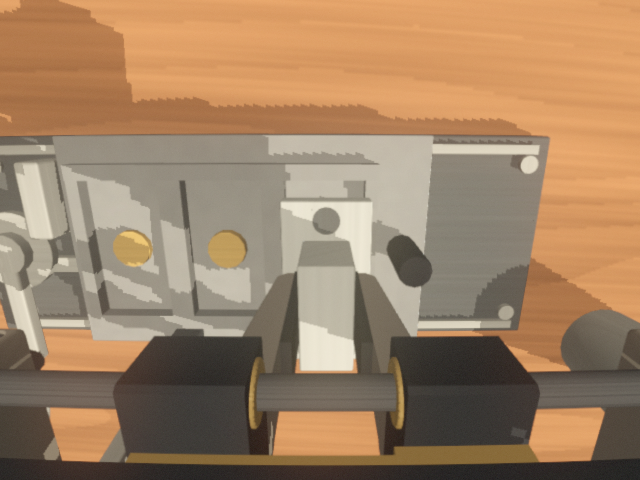

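View pics/s15.png

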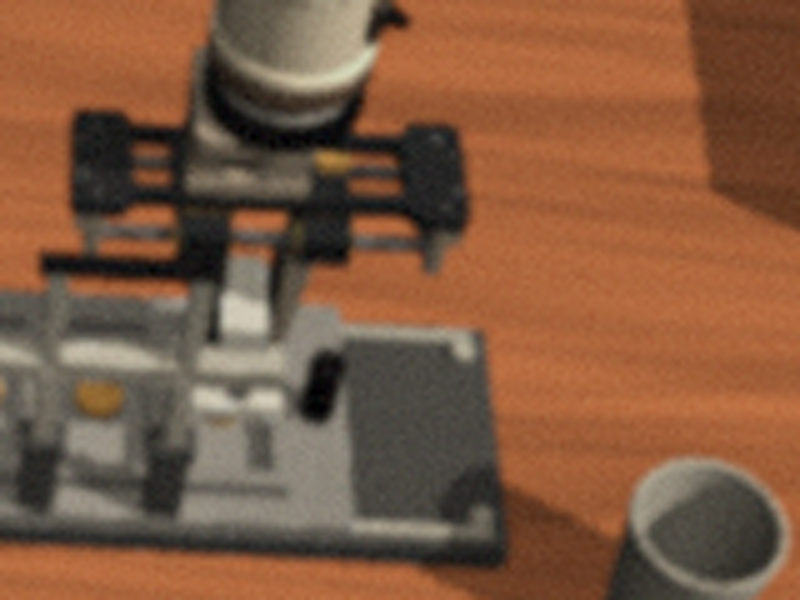

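```bash
python3 - <<'E'
from h import *
W=snap("wrist","w16",(60,130,440,340),2.1);print(W["eye"]);st()
cv2.imwrite("pics/w16b.png",cv2.resize(W["frame"][150:270,260:400,::-1],None,fx=5,fy=5,interpolation=cv2.INTER_CUBIC))
E
```

```text
[454.9177 239.7064 269.9792]
t 21.5 pos [533.7393 243.6103 114.4224] rot [  8.0295  89.8241 101.2116] F [-0.8478  0.5064 -2.4211] op 23.8
```

View pics/w16.png

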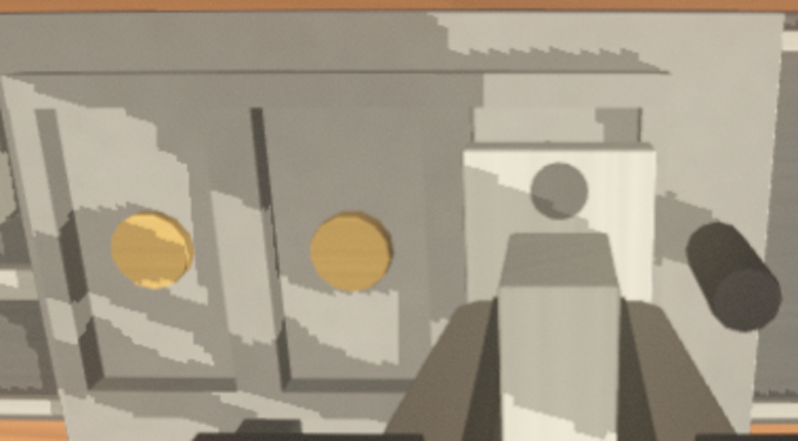

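View pics/w16b.png

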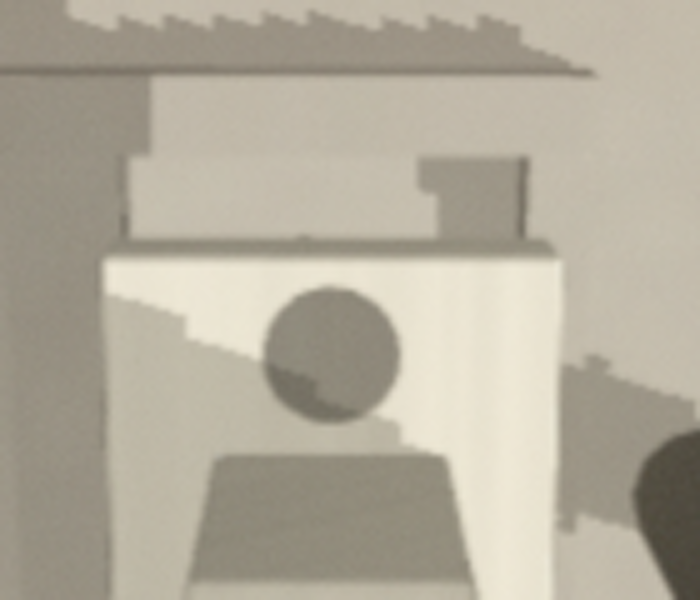

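```bash
python3 - <<'E'
from h import *
W=snap("wrist")
A=lambda u,v:np.array([u,v],float)
a,b=onz(W,A(284.4,181.4),44),onz(W,A(365.6,181.4),44)
print("nest edge",a,b,np.linalg.norm(a-b),"yaw",np.degrees(np.arctan2(-(b-a)[0],(b-a)[1])))
u=np.array([np.cos(np.radians(3.1)),np.sin(np.radians(3.1)),0])
print("nest2 centre",(a+b)/2+47.5*u)
for zu in (78,81,84):
  c,d=onz(W,A(280.6,201.6),zu+12),onz(W,A(372.4,201.6),zu+12)
  e,f=onz(W,A(298,266.4),zu+50),onz(W,A(354.6,266.4),zu+50)
  print(zu,np.linalg.norm(c-d),np.linalg.norm(e-f),"centre",(c+d)/2+45*u,(e+f)/2+25*u,"yaw",np.degrees(np.arctan2(-(d-c)[0],(d-c)[1])))
st()
E
```

```text
nest edge [488.7195 216.7511  44.    ] [485.9527 267.0585  44.    ] 50.38336566102669 yaw 3.1480153418121715
nest2 centre [534.7666 244.4735  44.    ]
78 46.054533058599596 23.58269660989289 centre [535.7047 245.199   90.    ] [535.5061 244.9152 128.    ] yaw 3.1366011286347124
81 45.28532080997194 23.083123196623223 centre [535.1022 245.1476  93.    ] [534.323  244.8332 131.    ] yaw 3.136601128634719
84 44.51610856134429 22.583549783353558 centre [534.4997 245.0963  96.    ] [533.14   244.7512 134.    ] yaw 3.136601128634726
t 21.55 pos [533.4134 243.5838 114.0114] rot [ 21.5681  89.8202 114.7528] F [ 0.1093 -0.9296 -2.4034] op 23.8
```

{"name": "apply_moves", "arguments": {
  "plan": [
    [0.012,0.0005,-0.0006,0,0,0,0.01],
    [0.012,0,0,0,0,0,0.01],
    [0.006,0,0,0,0,0,0.01],
    [0,0,0,0,0,0,0.01]
  ]
}}

```text
time_s: 22.05
position: [531.1, 242.7, 81.3]
tool_rot: [70.0, 89.6, 163.2]
wrist_force: [-0.3, 0.5, -1.8]
opening: 23.7
```

```bash
python3 - <<'E'
from h import *
st();W=snap("wrist","w17",(230,150,430,300),4);st()
E
```

```text
t 22.05 pos [531.1002 242.6688  81.2598] rot [ 70.0225  89.6383 163.2105] F [-0.302   0.5134 -1.7869] op 23.7
t 22.1 pos [531.6497 242.7881  81.9676] rot [ 62.756   89.7062 155.9458] F [ 0.2304 -0.3544 -1.7942] op 23.3
```

View pics/w17.png

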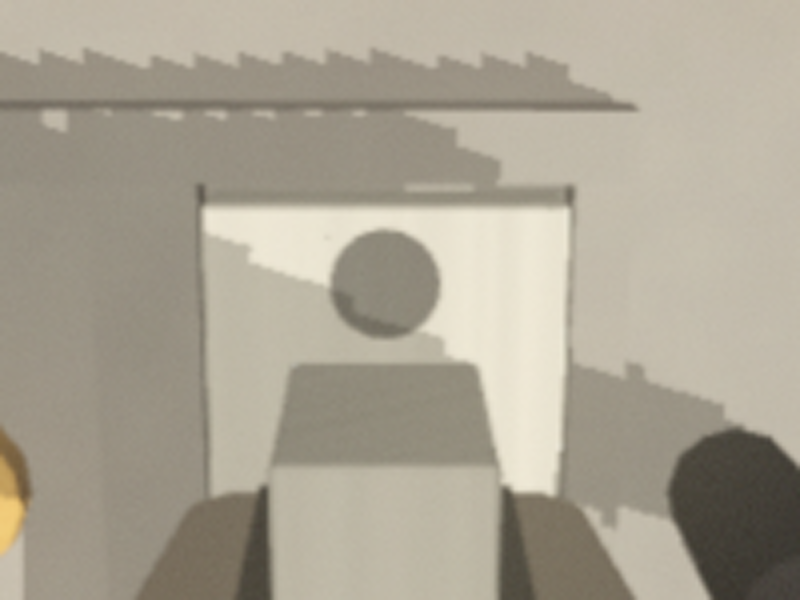

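{"name": "apply_moves", "arguments": {
  "plan": [
    [0.004,0,0,0,0,0,0.01],
    [0.003,0,0,0,0,0,0.01],
    [0,0,0,0,0,0,0.01],
    [0,0,0,0,0,0,0.01]
  ]
}}

```text
time_s: 22.6
position: [531.9, 242.9, 75.5]
tool_rot: [56.0, 89.7, 149.2]
wrist_force: [0.3, 0.0, -2.4]
opening: 23.7
```

```bash
python3 - <<'E'
from h import *
st();W=snap("wrist","w18",(230,150,430,300),4);st()
E
```

```text
t 22.6 pos [531.9    242.8515  75.49  ] rot [ 56.0324  89.7451 149.2238] F [ 0.2527  0.0188 -2.3876] op 23.7
t 22.65 pos [531.9354 242.8781  75.5423] rot [ 55.0363  89.7491 148.2268] F [-0.0298 -0.2498 -2.8535] op 23.7
```

View pics/w18.png

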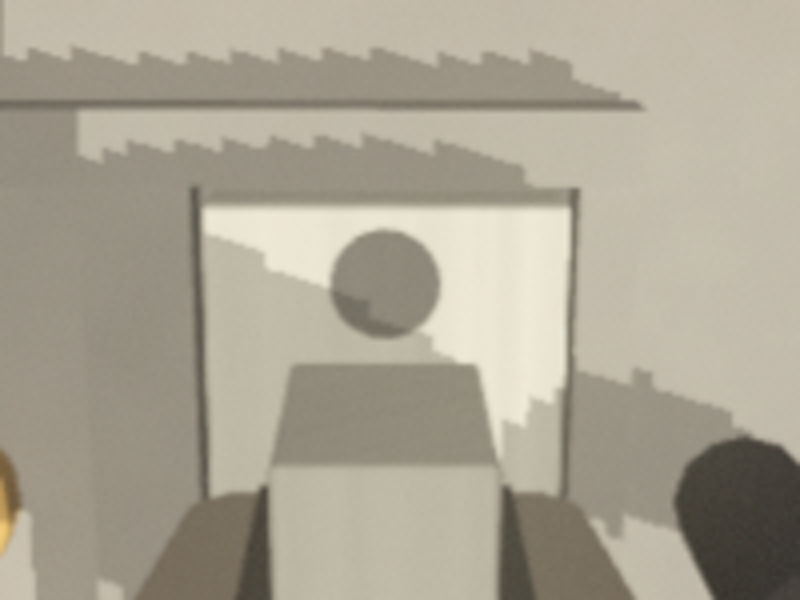

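```bash
python3 - <<'E'
from h import *
W=snap("wrist")
c=lambda u,v:np.array([230+u/4,150+v/4])
print(onz(W,c(192,187),44),onz(W,c(578,187),44)); 
for z in (51,53,55): print(onz(W,c(201,206),z),onz(W,c(572,206),z),np.linalg.norm(onz(W,c(201,206),z)-onz(W,c(572,206),z)))
E
```

```text
[489.1519 216.7926  44.    ] [486.3927 266.9     44.    ]
[490.1674 218.8029  51.    ] [487.6076 265.3256  51.    ] 46.59312907490902
[489.7586 219.0279  53.    ] [487.2273 265.0337  53.    ] 46.07537664164363
[489.3498 219.2529  55.    ] [486.847  264.7417  55.    ] 45.55762420837821
```

{"name": "apply_moves", "arguments": {
  "plan": [
    [0.002,-0.0015,0,0,0,0,0.01],
    [0.003,0,0,0,0,0,0.01],
    [0,0,0,0,0,0,0.01],
    [0,0,0,0,0,0,0.01]
  ]
}}

```text
time_s: 23.2
position: [533.8, 243.0, 70.7]
tool_rot: [47.6, 89.8, 140.8]
wrist_force: [0.6, -0.3, 1.0]
opening: 23.9
```

{"name": "apply_moves", "arguments": {
  "plan": [
    [0.002,0,0,0,0,0,0.01],
    [0.002,0,0,0,0,0,0.01],
    [0,0,0,0,0,0,0.01]
  ]
}}

```text
time_s: 23.58
position: [533.8, 243.0, 66.8]
tool_rot: [46.3, 89.8, 139.5]
wrist_force: [0.8, -0.5, 4.6]
opening: 23.8
```

{"name": "apply_moves", "arguments": {
  "plan": [
    [0.002,0,0,0,0,0,0.01],
    [0,0,0,0,0,0,0.01]
  ]
}}

```text
time_s: 23.82
position: [534.2, 243.1, 66.0]
tool_rot: [42.3, 89.8, 135.5]
wrist_force: [-0.0, 0.2, 11.2]
opening: 23.6
```

{"name": "apply_moves", "arguments": {
  "plan": [
    [0.0015,0,0,0,0,0,0.01],
    [0,0,0,0,0,0,0.01]
  ]
}}

```text
time_s: 24.08
position: [534.3, 243.1, 65.8]
tool_rot: [44.8, 89.8, 138.0]
wrist_force: [-5.0, -1.9, 18.8]
opening: 23.8
```

{"name": "apply_moves", "arguments": {
  "plan": [
    [-0.003,0,0,0,0,0,0.032],
    [0,0,0,0,0,0,0.032],
    [-0.03,0,0,0,0,0,0.032],
    [-0.04,0,0,0,0,0,0.032],
    [0,0,0,0,0,0,0.032]
  ]
}}

```text
time_s: 24.7
position: [535.7, 243.3, 138.9]
tool_rot: [-30.3, 89.8, 62.9]
wrist_force: [0.9, 0.5, -0.2]
opening: 31.8
```

```bash
python3 - <<'E'
from h import *
st();W=snap("wrist","w19");st()
E
```

```text
t 24.7 pos [535.6632 243.3387 138.8684] rot [-30.2849  89.7647  62.9068] F [ 0.9244  0.487  -0.1807] op 31.8
t 24.75 pos [534.1888 242.9864 136.5982] rot [ 33.0154  89.8034 126.2061] F [-0.56   -0.6797 -0.0523] op 32.1
```

View pics/w19.png

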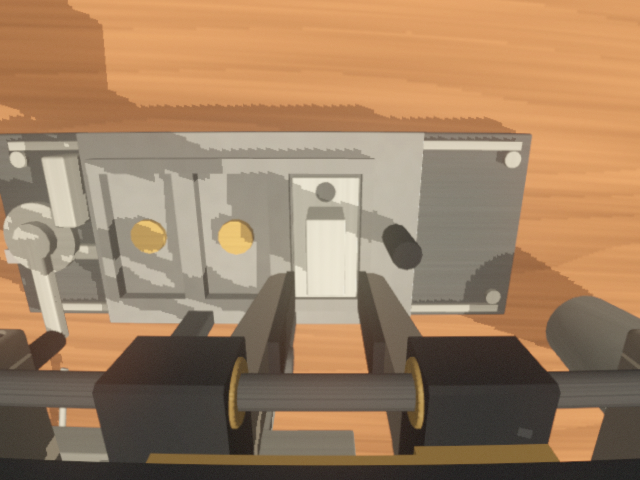

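{"name": "apply_moves", "arguments": {
  "plan": [
    [-0.05,0,0,9,0,0,0.05],
    [-0.05,0,0,9,0,0,0.06],
    [0,0,0,8.8,0,0,0.06],
    [0,-0.0147,-0.0505,0,0,0,0.06],
    [0,-0.0147,-0.0505,0,0,0,0.06]
  ]
}}

```text
time_s: 25.38
position: [519.1, 137.3, 233.3]
tool_rot: [99.1, 89.6, 165.6]
wrist_force: [1.1, 0.1, 0.2]
opening: 60.1
```

{"name": "apply_moves", "arguments": {
  "plan": [
    [0,-0.0147,-0.0505,0,0,0,0.06],
    [0,-0.0147,-0.0505,0,0,0,0.06],
    [0,-0.0147,-0.0505,0,0,0,0.06],
    [0,-0.0147,-0.0505,0,0,0,0.06],
    [0,-0.0147,-0.0505,0,0,0,0.06]
  ]
}}

```text
time_s: 26.0
position: [485.3, -123.7, 233.1]
tool_rot: [83.5, 89.5, 149.9]
wrist_force: [0.7, 0.3, 1.2]
opening: 60.0
```

{"name": "apply_moves", "arguments": {
  "plan": [
    [0,-0.0147,-0.0505,0,0,0,0.06],
    [0,-0.0147,-0.0505,0,0,0,0.06],
    [0.04,0,0,0,0,0,0.06],
    [0.04,0,0,0,0,0,0.06],
    [0,0,0,0,0,0,0.06]
  ]
}}

```text
time_s: 26.62
position: [469.7, -224.4, 150.0]
tool_rot: [77.5, 89.1, 143.9]
wrist_force: [-0.8, -0.1, 1.0]
opening: 59.7
```

{"name": "apply_moves", "arguments": {
  "plan": [
    [0,0,0,0,0,0,0.06]
  ]
}}

```text
time_s: 26.75
position: [473.1, -226.7, 155.6]
tool_rot: [84.8, 89.7, 151.2]
wrist_force: [0.3, -0.1, 0.2]
opening: 60.0
```

```bash
python3 - <<'E'
from h import *
st();W=snap("wrist","w20");st();T=snap("top","t20",(140,170,560,370),1.9)
E
```

```text
t 26.75 pos [ 473.0868 -226.7387  155.6201] rot [ 84.8393  89.7491 151.2431] F [ 0.3073 -0.1397  0.2434] op 60.0
t 26.8 pos [ 473.6305 -227.1346  156.4953] rot [ 92.4469  89.859  158.8522] F [0.3602 0.0018 0.2698] op 60.1
```

View pics/w20.png

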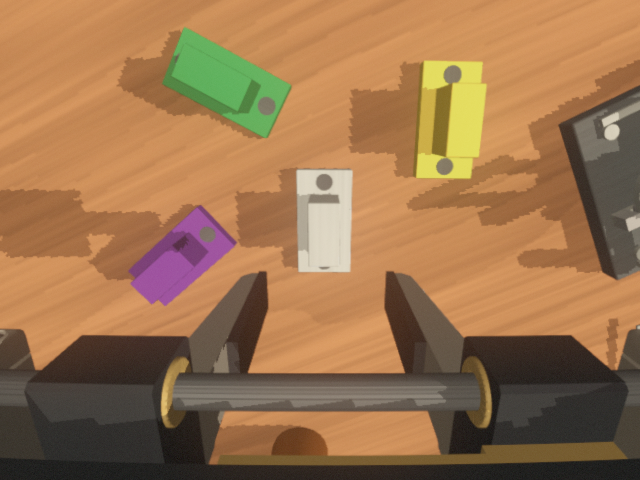

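View pics/t20.png

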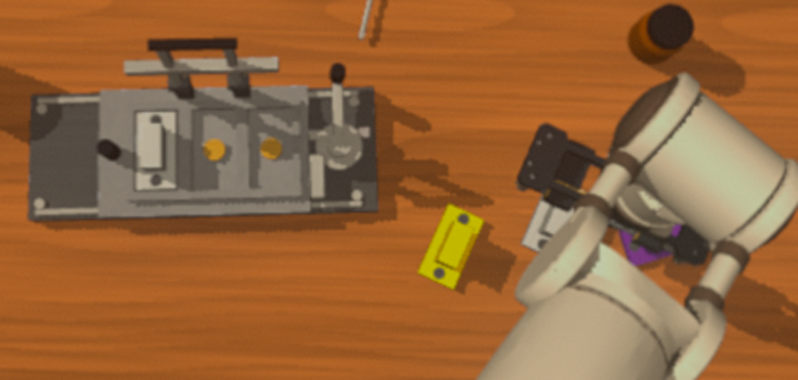

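```bash
python3 - <<'E'
from h import *
W=snap("wrist","w21",(280,155,370,285),4.5);print(W["eye"]);st()
E
```

```text
[ 401.5149 -194.3478  312.1457]
t 26.9 pos [ 473.8307 -227.2837  156.8976] rot [104.5299  89.9108 170.9387] F [-0.1667 -0.493   0.1336] op 59.6
```

View pics/w21.png

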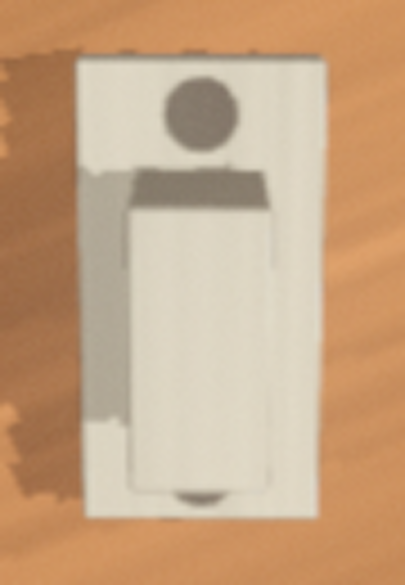

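```bash
python3 - <<'E'
from h import *
W=snap("wrist")
c=lambda u,v:np.array([280+u/4.5,155+v/4.5])
obs=list(zip(FL,[c(77,59),c(86,518),c(318,518),c(326,59)]))+list(zip(RB,[c(129,208),c(129,492),c(270,492),c(269,208)]))
for z in(0,1):
    q,y,r=fitcast(W,obs,(473,-227,-23),bool(z)); print(q,y,r)
st(); plan([q[0],q[1],34],y+90)
E
```

```text
[ 472.282  -226.2736   -2.8761] -23.595131075742387 [0.3902 0.1668 0.244  0.1733 0.4275 0.4389 0.0823 0.9193]
[ 471.6043 -225.9742   -0.    ] -23.59450746810527 [0.6761 0.4028 0.2753 0.3584 0.6185 0.5368 0.5353 1.0901]
t 26.95 pos [ 473.7597 -227.2397  156.7702] rot [103.3654  89.9045 169.7736] F [0.1577 0.0205 0.3697] op 60.0
shift m [0.1228 0.0023 0.0003] rotvec [ 0.   -0.02 -0.09]
```

{"name": "apply_moves", "arguments": {
  "plan": [
    [0.055,0.001,0.0003,0,0,0,0.06],
    [0.055,0.0013,0,0,0,0,0.06],
    [0.0125,0,0,0,0,0,0.06],
    [0,0,0,0,0,0,0.06],
    [0,0,0,0,0,0,0.01]
  ]
}}

```text
time_s: 27.58
position: [472.2, -226.7, 35.3]
tool_rot: [-173.9, 90.0, -107.5]
wrist_force: [-0.0, 0.1, -0.2]
opening: 52.6
```

{"name": "apply_moves", "arguments": {
  "plan": [
    [0,0,0,0,0,0,0.01],
    [0,0,0,0,0,0,0.01],
    [0,0,0,0,0,0,0.01],
    [0,0,0,0,0,0,0.01],
    [0,0,0,0,0,0,0.01]
  ]
}}

```text
time_s: 28.2
position: [470.7, -225.8, 33.3]
tool_rot: [93.0, 89.8, 159.4]
wrist_force: [-1.3, -0.6, 5.4]
opening: 23.6
```

{"name": "apply_moves", "arguments": {
  "plan": [
    [-0.02,0,0,0,0,0,0.01],
    [-0.055,0,0,0,0,0,0.01],
    [-0.055,0,0,0,0,0,0.01],
    [-0.055,0,0,0,0,0,0.01],
    [0,0,0,0,0,0,0.01]
  ]
}}

```text
time_s: 28.82
position: [473.3, -227.1, 222.1]
tool_rot: [-110.2, 89.7, -43.8]
wrist_force: [0.1, -0.1, -1.8]
opening: 23.8
```

```bash
python3 - <<'E'
from h import *
st(); plan([475,80,222],93.2)
E
```

```text
t 28.82 pos [ 473.2862 -227.0914  222.0749] rot [-110.2177   89.748   -43.8213] F [ 0.1463 -0.1026 -1.8366] op 23.8
shift m [-0.0009  0.1214  0.2821] rotvec [-26.8   -0.14   0.21]
```

{"name": "apply_moves", "arguments": {
  "plan": [
    [0,0,0,-8.94,0,0,0.01],
    [0,0,0,-8.93,0,0,0.01],
    [0,0,0,-8.93,0,0,0.01],
    [0,-0.0124,0.0477,0,0,0,0.01],
    [0,-0.0124,0.0477,0,0,0,0.01]
  ]
}}

```text
time_s: 29.45
position: [489.3, -127.4, 214.7]
tool_rot: [55.2, 89.5, 148.3]
wrist_force: [0.3, 1.2, -3.8]
opening: 23.9
```

{"name": "apply_moves", "arguments": {
  "plan": [
    [0,-0.0124,0.0477,0,0,0,0.01],
    [0,-0.0124,0.0477,0,0,0,0.01],
    [0,-0.0124,0.0477,0,0,0,0.01],
    [0,-0.0124,0.0477,0,0,0,0.01],
    [0,-0.0122,0.0477,0,0,0,0.01]
  ]
}}

```text
time_s: 30.08
position: [537.5, 114.3, 215.0]
tool_rot: [71.1, 89.5, 164.3]
wrist_force: [1.2, -0.7, -1.9]
opening: 23.9
```

{"name": "apply_moves", "arguments": {
  "plan": [
    [0.04,0,0,0,0,0,0.01],
    [0.04,0,0,0,0,0,0.01],
    [0.024,0,0,0,0,0,0.01],
    [0,0,0,0,0,0,0.01],
    [0,0,0,0,0,0,0.01]
  ]
}}

```text
time_s: 30.7
position: [538.5, 112.8, 114.0]
tool_rot: [58.7, 89.7, 151.9]
wrist_force: [0.9, -0.0, -0.8]
opening: 23.7
```

```bash
python3 - <<'E'
from h import *
st();snap("wrist");W=snap("wrist","w22");print(W["eye"]);st()
cv2.imwrite("pics/w22b.png",cv2.resize(W["frame"][150:290,250:410,::-1],None,fx=4.5,fy=4.5,interpolation=cv2.INTER_CUBIC))
E
```

```text
t 30.7 pos [538.474  112.8043 114.0139] rot [ 58.734   89.715  151.9198] F [ 0.8644 -0.0476 -0.84  ] op 23.7
[460.4013 108.9698 270.1828]
t 30.8 pos [539.4068 112.7617 115.2061] rot [ 36.8565  89.8304 130.0396] F [ 0.0622 -0.3088 -1.8631] op 24.0
```

View pics/w22.png

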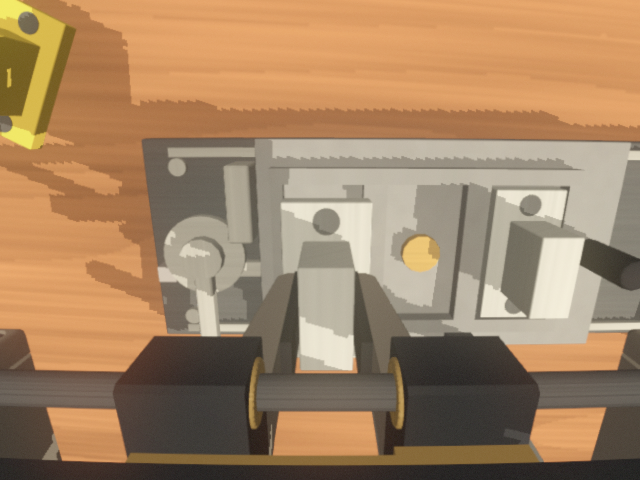

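View pics/w22b.png

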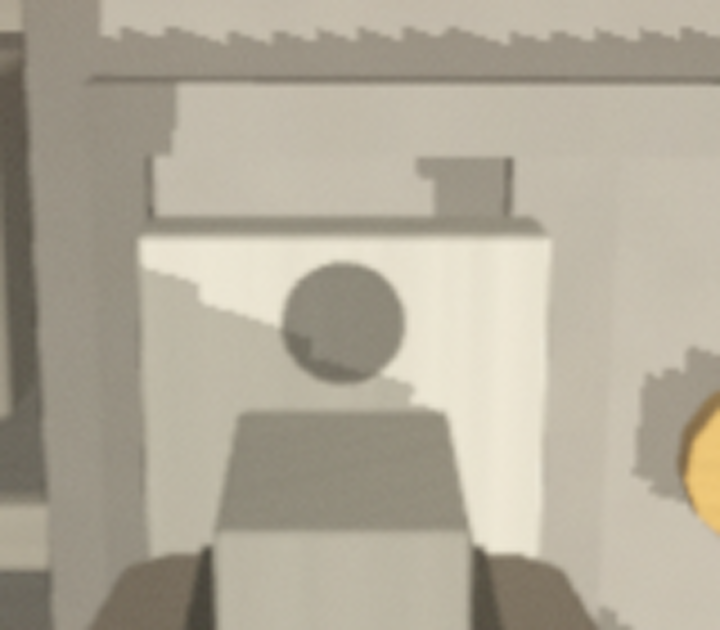

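```bash
python3 - <<'E'
from h import *
W=snap("wrist")
c=lambda u,v:np.array([250+u/4.5,150+v/4.5])
u=np.array([np.cos(np.radians(3.1)),np.sin(np.radians(3.1)),0])
a,b=onz(W,c(147,157),44),onz(W,c(513,157),44)
print("nest0",(a+b)/2+47.5*u,np.linalg.norm(a-b),np.degrees(np.arctan2(-(b-a)[0],(b-a)[1])))
for zu in (78,80,82):
  p,q=onz(W,c(138,236),zu+12),onz(W,c(551,236),zu+12); e,f=onz(W,c(216,530),zu+50),onz(W,c(470,530),zu+50)
  print(zu,np.linalg.norm(p-q),np.linalg.norm(e-f),(p+q)/2+45*u,(e+f)/2+25*u,np.degrees(np.arctan2(-(q-p)[0],(q-p)[1])))
st()
E
```

```text
nest0 [542.6839 112.6601  44.    ] 50.78585997314542 3.1495717018021745
78 46.28867196909514 23.680281263624778 [541.9251 114.398   90.    ] [542.1184 114.1013 128.    ] 3.1442529400643697
80 45.77580200823983 23.347946065063688 [541.5215 114.3647  92.    ] [541.3242 114.0481 130.    ] 3.144252940064406
82 45.26293204738452 23.015610866502573 [541.1178 114.3314  94.    ] [540.5299 113.995  132.    ] 3.1442529400643715
t 30.85 pos [539.4514 112.7479 115.3202] rot [ 33.8747  89.839  127.0593] F [-0.2635 -0.7134 -2.4188] op 23.6
```

{"name": "apply_moves", "arguments": {
  "plan": [
    [0.012,-0.0014,-0.0016,0,0,0,0.01],
    [0.012,0,0,0,0,0,0.01],
    [0.01,0,0,0,0,0,0.01],
    [0.004,0,0,0,0,0,0.01],
    [0,0,0,0,0,0,0.01]
  ]
}}

```text
time_s: 31.48
position: [539.6, 111.4, 75.6]
tool_rot: [61.7, 89.7, 154.9]
wrist_force: [-0.1, 0.1, -1.4]
opening: 23.7
```

{"name": "apply_moves", "arguments": {
  "plan": [
    [0,0,0,0,0,0,0.01]
  ]
}}

```text
time_s: 31.6
position: [540.3, 111.4, 76.5]
tool_rot: [51.6, 89.8, 144.7]
wrist_force: [-0.5, -0.2, -2.1]
opening: 24.0
```

```bash
python3 - <<'E'
from h import *
st();W=snap("wrist","w23",(230,150,430,300),4);st()
E
```

```text
t 31.6 pos [540.2892 111.3581  76.4646] rot [ 51.5523  89.78   144.7419] F [-0.5211 -0.1592 -2.0694] op 24.0
t 31.65 pos [540.343  111.3584  76.5831] rot [ 50.1793  89.7867 143.3702] F [ 0.0211  0.6684 -2.5406] op 23.5
```

View pics/w23.png

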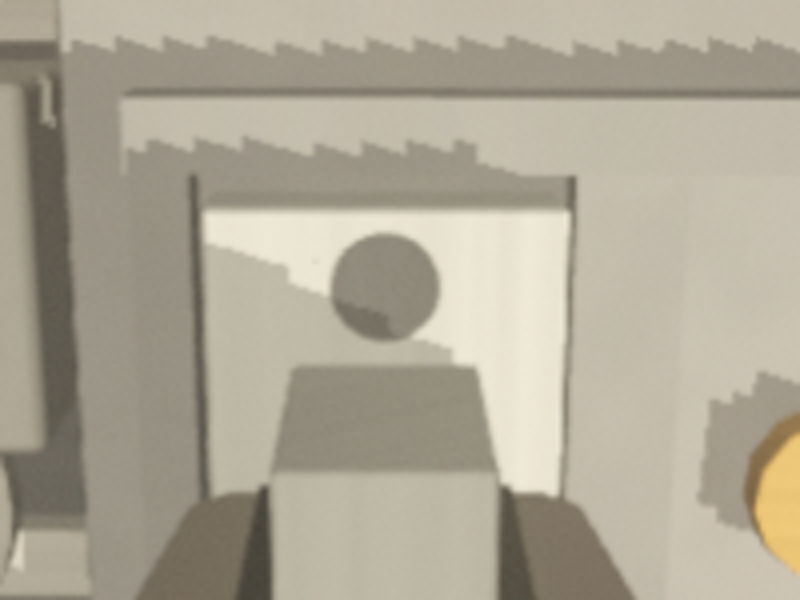

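{"name": "apply_moves", "arguments": {
  "plan": [
    [0.003,0,-0.0004,0,0,0,0.01],
    [0.003,0,0,0,0,0,0.01],
    [0,0,0,0,0,0,0.01],
    [0,0,0,0,0,0,0.01]
  ]
}}

```text
time_s: 32.15
position: [540.2, 110.9, 70.4]
tool_rot: [54.2, 89.8, 147.4]
wrist_force: [-0.3, -0.3, 1.6]
opening: 23.7
```

{"name": "apply_moves", "arguments": {
  "plan": [
    [0.002,0,0,0,0,0,0.01],
    [0.002,0,0,0,0,0,0.01],
    [0,0,0,0,0,0,0.01]
  ]
}}

```text
time_s: 32.52
position: [540.3, 111.0, 67.2]
tool_rot: [58.1, 89.8, 151.3]
wrist_force: [-4.3, -0.5, 9.9]
opening: 24.0
```

{"name": "apply_moves", "arguments": {
  "plan": [
    [0.002,0,0,0,0,0,0.01],
    [0,0,0,0,0,0,0.01]
  ]
}}

```text
time_s: 32.78
position: [540.3, 111.0, 67.2]
tool_rot: [64.9, 89.7, 158.1]
wrist_force: [-11.0, -1.5, 23.7]
opening: 23.7
```

{"name": "apply_moves", "arguments": {
  "plan": [
    [-0.003,0,0,0,0,0,0.034],
    [0,0,0,0,0,0,0.034],
    [-0.02,0,0,0,0,0,0.034],
    [-0.03,0,0,0,0,0,0.034],
    [0,0,0,0,0,0,0]
  ]
}}

```text
time_s: 33.4
position: [541.8, 110.9, 118.8]
tool_rot: [-16.7, 89.9, 76.5]
wrist_force: [0.2, 0.4, -0.2]
opening: 26.0
```

{"name": "apply_moves", "arguments": {
  "plan": [
    [0,0,0,0,0,0,0],
    [0,0,0,0,0,0,0],
    [0,0,0,0,0,0,0]
  ]
}}

```text
time_s: 33.78
position: [539.4, 110.8, 116.0]
tool_rot: [65.7, 89.6, 158.9]
wrist_force: [0.4, 0.2, 0.2]
opening: 0.4
```

```bash
python3 - <<'E'
from h import *
st();W=snap("wrist","w24");st();S=snap("scene","s24",(300,200,480,310),4.4)
E
```

```text
t 33.77 pos [539.4031 110.8492 115.9637] rot [ 65.7438  89.6395 158.9305] F [0.445  0.2086 0.1997] op 0.4
t 33.83 pos [539.5829 110.8718 116.2278] rot [ 64.2174  89.6636 157.406 ] F [-0.5411  0.8241 -0.5152] op 0.3
```

View pics/w24.png

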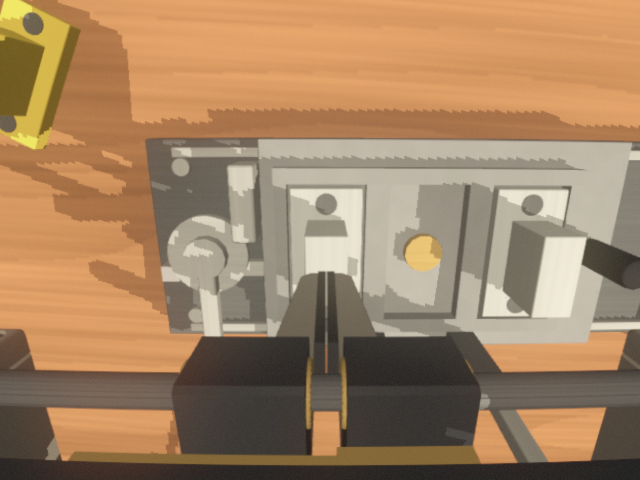

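View pics/s24.png

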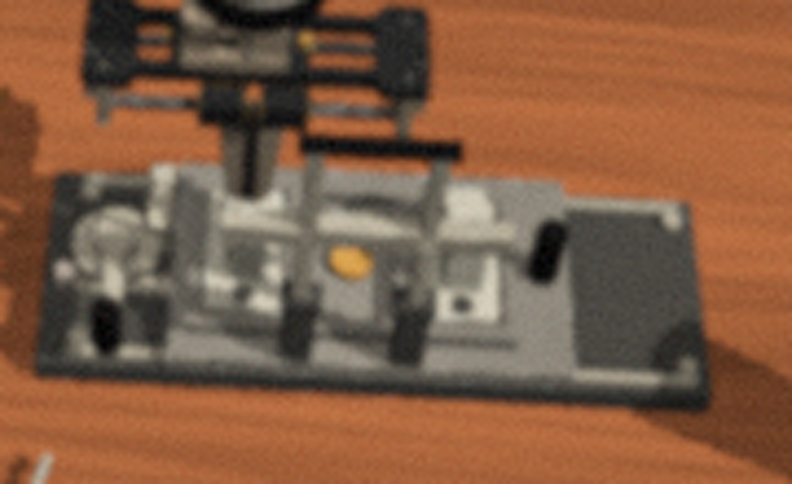

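{"name": "apply_moves", "arguments": {
  "plan": [
    [0.008,0,0,0,0,0,0],
    [0.007,0,0,0,0,0,0],
    [0.002,0,0,0,0,0,0],
    [0,0,0,0,0,0,0]
  ]
}}

```text
time_s: 34.38
position: [539.8, 110.9, 99.8]
tool_rot: [60.6, 89.7, 153.7]
wrist_force: [0.2, 0.1, 0.3]
opening: 0.4
```

{"name": "apply_moves", "arguments": {
  "plan": [
    [0.002,0,0,0,0,0,0],
    [0,0,0,0,0,0,0]
  ]
}}

```text
time_s: 34.62
position: [540.4, 110.9, 98.4]
tool_rot: [51.9, 89.8, 145.1]
wrist_force: [0.5, -0.0, 1.3]
opening: 0.5
```

{"name": "apply_moves", "arguments": {
  "plan": [
    [0.0015,0,0,0,0,0,0],
    [0.001,0,0,0,0,0,0],
    [0,0,0,0,0,0,0]
  ]
}}

```text
time_s: 35.0
position: [540.5, 110.9, 98.3]
tool_rot: [58.2, 89.8, 151.4]
wrist_force: [-8.0, -0.8, 17.5]
opening: 0.4
```

{"name": "apply_moves", "arguments": {
  "plan": [
    [-0.03,0,0,0,0,0,0],
    [0,0,0.044,0,0,0,0],
    [0,0,0.044,0,0,0,0],
    [0,0,0.044,0,0,0,0],
    [0,0,0,0,0,0,0]
  ]
}}

```text
time_s: 35.62
position: [532.1, 245.0, 125.8]
tool_rot: [54.3, 89.7, 147.7]
wrist_force: [-0.2, -0.6, -0.3]
opening: 0.4
```

{"name": "apply_moves", "arguments": {
  "plan": [
    [0.015,0,0,0,0,0,0],
    [0.007,0,0,0,0,0,0],
    [0,0,0,0,0,0,0],
    [0,0,0,0,0,0,0]
  ]
}}

```text
time_s: 36.12
position: [532.9, 242.1, 104.0]
tool_rot: [56.8, 89.7, 149.9]
wrist_force: [-0.1, -0.8, 0.6]
opening: 0.3
```

{"name": "apply_moves", "arguments": {
  "plan": [
    [0.004,0,0,0,0,0,0],
    [0.002,0,0,0,0,0,0],
    [0,0,0,0,0,0,0],
    [0,0,0,0,0,0,0]
  ]
}}

```text
time_s: 36.62
position: [532.8, 242.6, 98.4]
tool_rot: [58.2, 89.8, 151.4]
wrist_force: [-1.4, -0.8, 5.1]
opening: 0.3
```

{"name": "apply_moves", "arguments": {
  "plan": [
    [0.002,0,0,0,0,0,0],
    [0,0,0,0,0,0,0]
  ]
}}

```text
time_s: 36.88
position: [532.9, 242.8, 98.3]
tool_rot: [60.5, 89.8, 153.7]
wrist_force: [-8.2, -3.8, 16.4]
opening: 0.7
```

{"name": "apply_moves", "arguments": {
  "plan": [
    [-0.05,0,0,0,0,0,0.03],
    [-0.06,0.02,0,0,0,0,0.03],
    [-0.06,0.03,0,10,0,0,0.03],
    [-0.05,0,0,10,0,0,0.03],
    [0,0,0,10,0,0,0.03]
  ]
}}

```text
time_s: 37.5
position: [487.8, 240.3, 316.5]
tool_rot: [-22.7, 89.6, 40.1]
wrist_force: [0.1, -0.5, -0.9]
opening: 30.3
```

{"name": "apply_moves", "arguments": {
  "plan": [
    [0,0,0,10,0,0,0.04],
    [0,0,0,10,0,0,0.04],
    [0,0,0,10,0,0,0.04],
    [0,0,0,10,0,0,0.04],
    [0,0,0,10,0,0,0.04]
  ]
}}

```text
time_s: 38.12
position: [485.8, 239.7, 310.7]
tool_rot: [137.0, 89.7, 149.9]
wrist_force: [-0.2, 0.7, 0.8]
opening: 40.2
```

{"name": "apply_moves", "arguments": {
  "plan": [
    [0,0,0,10,0,0,0.04],
    [0,-0.05,-0.05,0,0,0,0.04],
    [0,-0.05,-0.05,0,0,0,0.04],
    [0,0,0,0,0,0,0.04],
    [0,0,0,0,0,0,0.04]
  ]
}}

```text
time_s: 38.75
position: [403.0, 146.6, 311.6]
tool_rot: [131.7, 89.8, 134.9]
wrist_force: [0.1, 1.0, 0.1]
opening: 40.2
```

```bash
python3 - <<'E'
from h import *
st();snap("wrist");T=snap("top","t25",(140,170,400,350),3);S=snap("scene","s25",(300,180,480,310),4.4);W=snap("wrist","w25")
for t in ("clamp_rod","clamp_hinge","lever_knob","lever_pivot"):
    a,b,w=tip(t,T,.2),tip(t,S,.2),tip(t,W,.2);print(t,a,b,w)
    if a and b: print(tri([(T,a[0][0]),(S,b[0][0])]))
    if w and b: print(tri([(W,w[0][0]),(S,b[0][0])]))
st()
E
```

```text
t 38.75 pos [402.9613 146.5727 311.5602] rot [131.7115  89.7775 134.8771] F [0.1041 0.9772 0.1356] op 40.2
clamp_rod [(array([239.808, 194.592]), 0.62)] [(array([327.296, 273.312]), 0.74), (array([385.088, 235.68 ]), 0.61)] []
(array([648.9639, 123.5864, 140.6522]), [np.float64(36.69467766301737), np.float64(30.915840913402004)])
clamp_hinge [(array([248.   , 212.976]), 0.85)] [(array([378.368, 267.216]), 0.97), (array([387.584, 233.808]), 0.54)] []
(array([604.8189, 178.7047,  94.7233]), [np.float64(2.2816928274562485), np.float64(1.9003404920962799)])
lever_knob [(array([195.392, 249.312]), 0.49)] [(array([324.8, 272.4]), 0.79)] [(array([502.912, 300.72 ]), 0.75), (array([435.072, 302.688]), 0.24)]
(array([569.9162, 162.4138,  87.8884]), [np.float64(65.10430514202332), np.float64(52.01500433660777)])
(array([622.1256,  39.8868,  72.1138]), [np.float64(0.7513062018139443), np.float64(0.3520647265170828)])
lever_pivot [(array([317.888, 242.688]), 0.8)] [(array([323.2  , 249.216]), 0.93)] [(array([438.016, 304.8  ]), 0.69), (array([441.6 , 178.32]), 0.44)]
(array([548.707 ,  29.4765,  73.7715]), [np.float64(1.8044748020636192), np.float64(1.4591818301969726)])
(array([545.6238,  26.9137,  67.7742]), [np.float64(1.7538929169202329), np.float64(0.7963172865278426)])
t 39.55 pos [402.5593 146.3718 311.4066] rot [147.552   89.7417 150.7368] F [-0.3909  0.4072  0.087 ] op 40.1
```

View pics/t25.png

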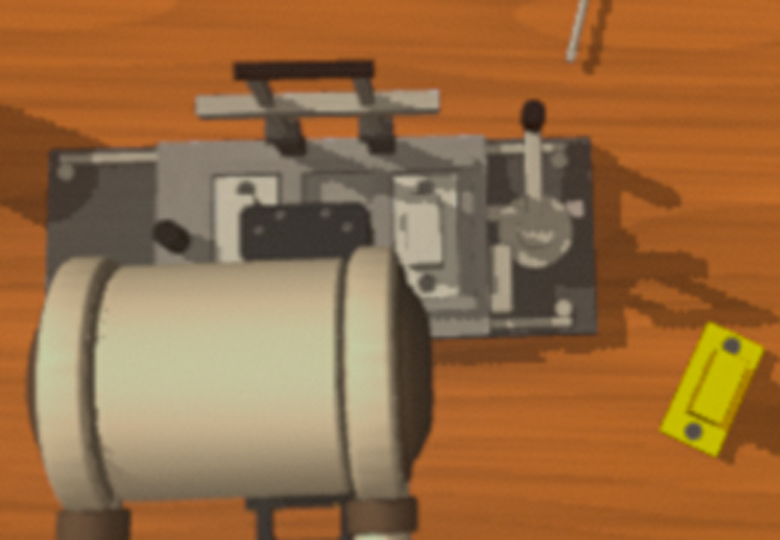

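View pics/w25.png

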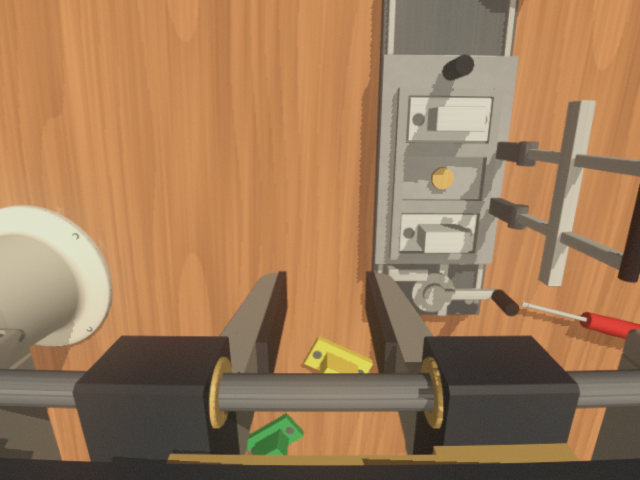

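View pics/s25.png

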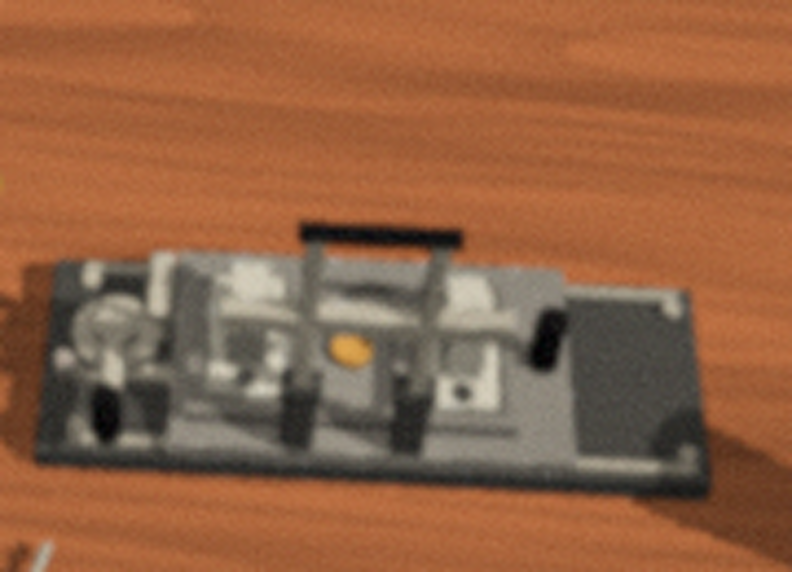

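```bash
python3 - <<'E'
from h import *
T=snap("top");S=snap("scene")
t=lambda u,v:np.array([140+u/3,170+v/3]); s=lambda u,v:np.array([300+u/4.4,180+v/4.4])
for n,a,b in (("mid",(304,70),(381,236)),("+y end",(236,71),(460,240)),("-y end",(373,69),(302,232)),("bar mid",(318,103),(375,325))): print(n,*tri([(T,t(*a)),(S,s(*b))]))
E
```

```text
mid [610.9822 181.3525 236.3062] [np.float64(0.5418379596789552), np.float64(0.4342718210617283)]
+y end [609.0238 222.6915 236.5369] [np.float64(0.37923114549560594), np.float64(0.3027730656387058)]
-y end [612.9501 139.6332 236.0791] [np.float64(0.8777831403930222), np.float64(0.705556983154173)]
bar mid [608.7489 183.4526 156.4431] [np.float64(1.3081150716303722), np.float64(1.0744658467420578)]
```

{"name": "apply_moves", "arguments": {
  "plan": [
    [0,0.006,0.05,0,0,0,0.05],
    [0,0.006,0.05,0,0,0,0.05],
    [0,0.006,0.05,0,0,0,0.05],
    [0,0.006,0.05,0,0,0,0.05],
    [0,0,0.01,0,0,0,0.05]
  ]
}}

```text
time_s: 40.28
position: [612.3, 182.0, 308.5]
tool_rot: [160.9, 89.6, 164.1]
wrist_force: [-0.3, 0.3, 0.1]
opening: 50.0
```

{"name": "apply_moves", "arguments": {
  "plan": [
    [0,0,0,0,0,0,0.05],
    [0,0,0,0,0,0,0.05]
  ]
}}

```text
time_s: 40.52
position: [610.0, 182.0, 311.5]
tool_rot: [143.0, 89.8, 146.2]
wrist_force: [-0.4, -0.4, -0.5]
opening: 50.1
```

```bash
python3 - <<'E'
from h import *
st();W=snap("wrist","w26");a=tip("clamp_rod",W,.2);print(a,[onz(W,x[0],237) for x in a]);print(toolR());plan([611,182,300],3.1)
E
```

```text
t 40.52 pos [609.9638 182.0407 311.4694] rot [142.9738  89.7655 146.1732] F [-0.3936 -0.3523 -0.5147] op 50.1
[(array([329.408, 255.504]), 0.78)] [array([612.8088, 180.4213, 237.    ])]
[[-0.003  -0.0558  0.9984]
 [ 0.0023  0.9984  0.0558]
 [-1.      0.0025 -0.0028]]
shift m [ 0.0116 -0.0002  0.001 ] rotvec [ 0.1  -0.16 -0.14]
```

View pics/w26.png

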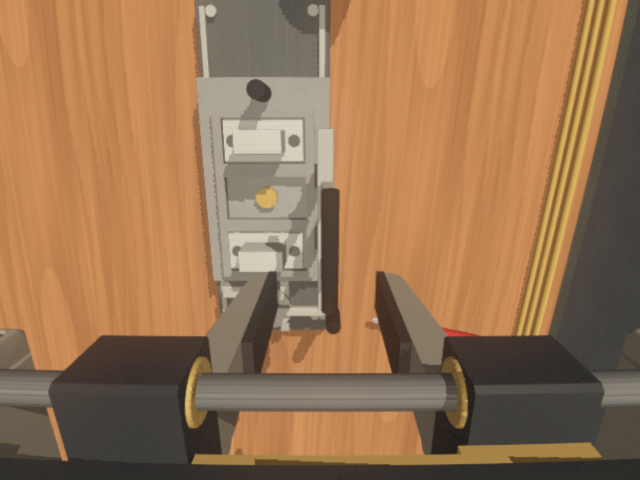

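{"name": "apply_moves", "arguments": {
  "plan": [
    [0.04,0,0.0015,0,0,0,0.05],
    [0.03,0,0,0,0,0,0.05],
    [0.01,0,0,0,0,0,0.05],
    [0,0,0,0,0,0,0],
    [0,0,0,0,0,0,0]
  ],
  "squeeze": 12
}}

```text
time_s: 41.25
position: [612.8, 182.4, 232.7]
tool_rot: [106.7, 89.8, 109.9]
wrist_force: [-0.3, -0.3, -0.2]
opening: 32.0
```

{"name": "apply_moves", "arguments": {
  "plan": [
    [0,0,0,0,0,0,0],
    [0,0,0,0,0,0,0],
    [0,0,0,0,0,0,0]
  ]
}}

```text
time_s: 41.62
position: [612.3, 182.3, 231.4]
tool_rot: [139.3, 89.8, 142.4]
wrist_force: [-0.6, 0.3, 2.3]
opening: 11.1
```

```bash
python3 - <<'E'
from h import *
st();W=snap("wrist","w27")
E
```

```text
t 41.62 pos [612.3426 182.3085 231.4115] rot [139.2633  89.7828 142.4487] F [-0.5854  0.2631  2.2759] op 11.1
```

View pics/w27.png

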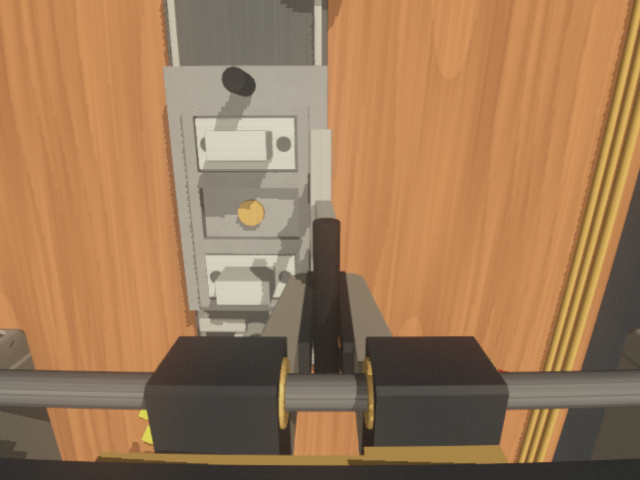

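{"name": "apply_moves", "arguments": {
  "plan": [
    [0.0001,0,-0.0127,0,0,0,0],
    [0.0011,0,-0.0127,0,0,0,0],
    [0.0022,0,-0.0125,0,0,0,0],
    [0.0034,0,-0.0123,0,0,0,0]
  ]
}}

```text
time_s: 42.18
position: [563.0, 179.7, 225.2]
tool_rot: [77.8, 89.8, 81.0]
wrist_force: [2.5, -0.5, 0.8]
opening: 11.3
```

```bash
python3 - <<'E'
from h import *
st();T=snap("top","t28",(140,170,400,350),3)
E
```

```text
t 42.17 pos [563.0292 179.7266 225.189 ] rot [77.7685 89.8273 80.9511] F [ 2.4841 -0.49    0.7621] op 11.3
```

View pics/t28.png

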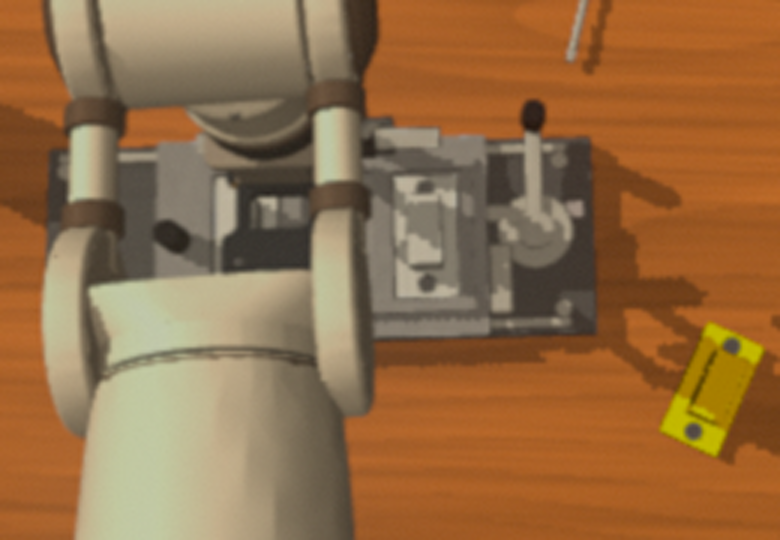

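{"name": "apply_moves", "arguments": {
  "plan": [
    [0.0044,0,-0.012,0,0,0,0],
    [0.0054,0,-0.0115,0,0,0,0],
    [0.0064,0,-0.011,0,0,0,0],
    [0.0074,0,-0.0104,0,0,0,0]
  ]
}}

```text
time_s: 42.72
position: [516.9, 177.2, 200.6]
tool_rot: [133.2, 89.8, 136.4]
wrist_force: [2.1, 0.8, 1.9]
opening: 11.3
```

{"name": "apply_moves", "arguments": {
  "plan": [
    [0.0082,0,-0.0097,0,0,0,0],
    [0.0091,0,-0.009,0,0,0,0],
    [0.0098,0,-0.0081,0,0,0,0],
    [0.0104,0,-0.0073,0,0,0,0]
  ]
}}

```text
time_s: 43.22
position: [482.2, 175.3, 162.5]
tool_rot: [147.9, 89.7, 151.1]
wrist_force: [3.0, 1.1, 0.4]
opening: 11.3
```

{"name": "apply_moves", "arguments": {
  "plan": [
    [0.011,0,-0.0063,0,0,0,0],
    [0.0116,0,-0.0054,0,0,0,0],
    [0.012,0,-0.0043,0,0,0,0],
    [0.0123,0,-0.0033,0,0,0,0]
  ]
}}

```text
time_s: 43.72
position: [463.2, 174.2, 115.6]
tool_rot: [147.0, 89.8, 150.2]
wrist_force: [3.0, 1.1, 2.5]
opening: 11.3
```

{"name": "apply_moves", "arguments": {
  "plan": [
    [0.0125,0,-0.0021,0,0,0,0],
    [0.0115,0,-0.0011,0,0,0,0],
    [0,0,0,0,0,0,0],
    [0,0,0,0,0,0,0]
  ]
}}

```text
time_s: 44.22
position: [460.0, 174.1, 91.4]
tool_rot: [148.8, 89.7, 152.0]
wrist_force: [5.0, 0.9, -3.8]
opening: 11.7
```

{"name": "apply_moves", "arguments": {
  "plan": [
    [0.003,0,0,0,0,0,0],
    [0,0,0,0,0,0,0]
  ]
}}

```text
time_s: 44.48
position: [460.0, 174.1, 88.9]
tool_rot: [150.5, 89.7, 153.7]
wrist_force: [3.1, 1.2, -2.5]
opening: 11.7
```

{"name": "apply_moves", "arguments": {
  "plan": [
    [0.003,0,0,0,0,0,0],
    [0,0,0,0,0,0,0]
  ]
}}

```text
time_s: 44.72
position: [460.0, 174.1, 86.2]
tool_rot: [149.7, 89.7, 152.9]
wrist_force: [3.1, -1.0, -1.6]
opening: 11.6
```

{"name": "apply_moves", "arguments": {
  "plan": [
    [0.003,0,0,0,0,0,0],
    [0,0,0,0,0,0,0]
  ]
}}

```text
time_s: 44.98
position: [460.0, 174.1, 84.2]
tool_rot: [154.6, 89.7, 157.8]
wrist_force: [-0.8, -1.1, 7.6]
opening: 11.6
```

```bash
python3 - <<'E'
from h import *
st();W=snap("wrist","w29");S=snap("scene","s29",(300,180,480,310),4.4);st()
E
```

```text
t 44.98 pos [459.9543 174.1418  84.1502] rot [154.5532  89.7158 157.7547] F [-0.8011 -1.0825  7.6207] op 11.6
t 45.08 pos [459.9721 174.1327  84.1441] rot [153.7711  89.7206 156.9712] F [-1.8302 -1.4836  7.3043] op 11.4
```

View pics/w29.png

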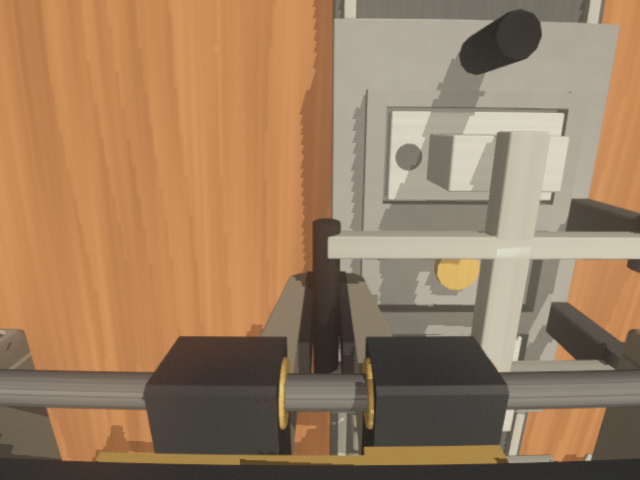

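View pics/s29.png

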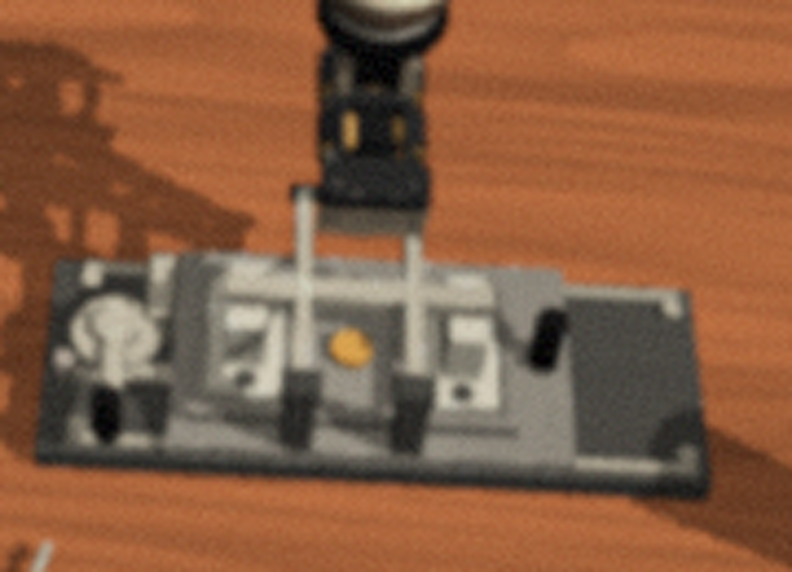

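{"name": "apply_moves", "arguments": {
  "plan": [
    [0.002,0,0,0,0,0,0],
    [0,0,0,0,0,0,0]
  ]
}}

```text
time_s: 45.32
position: [460.0, 174.2, 83.1]
tool_rot: [155.6, 89.7, 158.8]
wrist_force: [-4.5, -2.0, 14.3]
opening: 11.3
```

{"name": "apply_moves", "arguments": {
  "plan": [
    [-0.003,0,0,0,0,0,0.04],
    [0,0,0,0,0,0,0.04],
    [0,0,0,0,0,0,0.04],
    [-0.03,0,0,0,0,0,0.04],
    [-0.05,0,0,0,0,0,0.04]
  ]
}}

```text
time_s: 45.95
position: [458.3, 173.8, 163.1]
tool_rot: [167.6, 89.4, 170.8]
wrist_force: [0.2, 0.4, -0.0]
opening: 40.2
```

{"name": "apply_moves", "arguments": {
  "plan": [
    [-0.06,0,-0.01,0,0,0,0.04],
    [-0.05,-0.04,-0.03,0,0,0,0.04],
    [0,-0.06,-0.03,0,0,0,0.04],
    [0,-0.06,-0.01,0,0,0,0.04],
    [0,-0.06,0,0,0,0,0.04]
  ]
}}

```text
time_s: 46.58
position: [397.3, -42.7, 268.4]
tool_rot: [143.4, 89.8, 146.6]
wrist_force: [1.5, 1.1, 0.1]
opening: 40.0
```

{"name": "apply_moves", "arguments": {
  "plan": [
    [0,-0.06,0,0,0,0,0.04],
    [0,-0.06,0,0,0,0,0.04],
    [0,-0.06,0,0,0,0,0.04],
    [0,0,0,0,0,0,0.04],
    [0,0,0,0,0,0,0.04]
  ]
}}

```text
time_s: 47.2
position: [407.9, -220.4, 267.4]
tool_rot: [140.3, 89.7, 143.5]
wrist_force: [0.4, 0.5, 0.0]
opening: 40.0
```

```bash
python3 - <<'E'
from h import *
st();T=snap("top","t30",(140,170,400,350),3);S=snap("scene","s30",(300,200,480,310),4.4);snap("scene","s30f");snap("top","t30f")
for t in ("clamp_rod","clamp_hinge"):
    a,b=tip(t,T,.2),tip(t,S,.2);print(t,a,b)
    if a and b: print(tri([(T,a[0][0]),(S,b[0][0])]))
E
```

```text
t 47.2 pos [ 407.9136 -220.3906  267.4161] rot [140.3347  89.6542 143.5067] F [0.3923 0.4801 0.039 ] op 40.0
clamp_rod [(array([252.672, 282.912]), 0.82)] [(array([380.224, 225.312]), 0.82)]
(array([457.4307, 169.5424,  84.266 ]), [np.float64(0.8001077085376266), np.float64(0.6095885695689665)])
clamp_hinge [(array([249.984, 215.088]), 0.77)] [(array([381.12 , 264.624]), 0.97)]
(array([599.2856, 179.4969,  98.0697]), [np.float64(0.37627449267669066), np.float64(0.3122595552325449)])
```

View pics/t30.png

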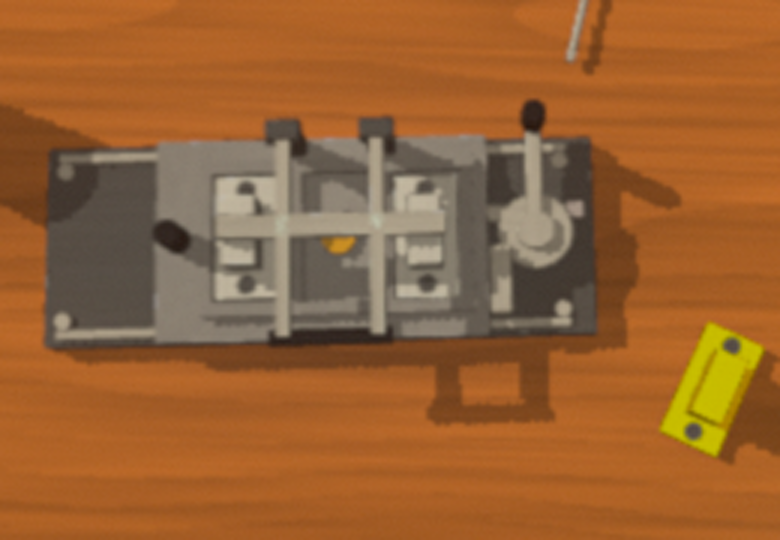

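View pics/s30.png

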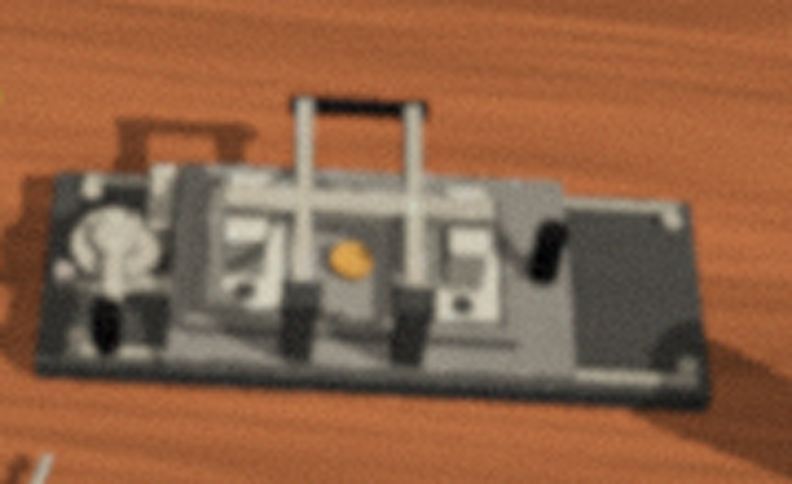

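View pics/s30f.png

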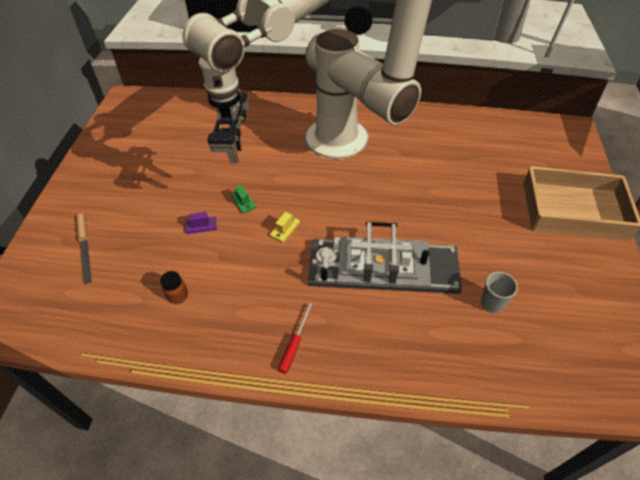

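View pics/t30f.png

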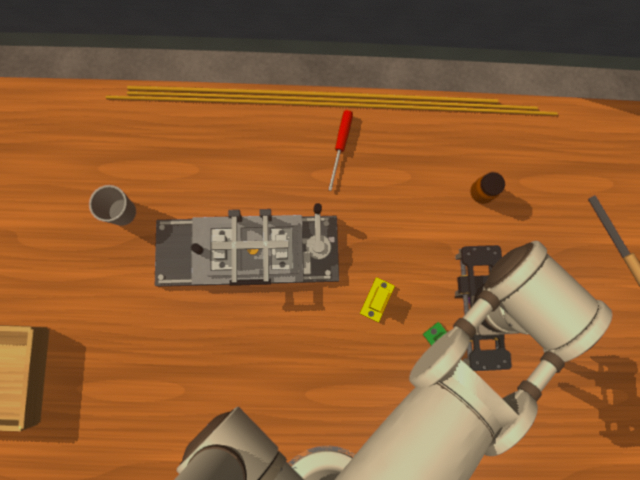

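```bash
python3 - <<'E'
from h import *
T=snap("top");S=snap("scene")
t=lambda u,v:np.array([140+u/3,170+v/3]); s=lambda u,v:np.array([300+u/4.4,200+v/4.4])
print("rod",tri([(T,t(331,337)),(S,s(360,107))]))
print("bar",tri([(T,t(330,223)),(S,s(362,203))]))
print("knob",tri([(T,t(533,116)),(S,s(105,325))]))
st()
ctrl.hand_in()
E
```

```text
rod (array([458.111 , 173.6774,  89.8183]), [np.float64(0.7146119259511833), np.float64(0.5435531273160664)])
bar (array([537.277 , 178.1086,  94.8265]), [np.float64(0.9801678506702389), np.float64(0.7824163865520894)])
knob (array([624.2116,  36.2427,  68.6814]), [np.float64(0.2891134667760537), np.float64(0.24552914624197886)])
t 47.7 pos [ 408.2417 -220.7048  268.026 ] rot [148.2738  89.7486 151.4966] F [ 0.2192 -0.749   0.6187] op 40.1
the job is handed in; nothing more can be done
```

I slid the carriage to its stop (about 30 N felt there) and locked the cam lever. I then put both aluminium castings into nests 2 and 0, pushed each one home, and swung the clamp shut. The job was handed in at about 48 s, with the arm clear of everything.

**Castings:** Only two of the possible three were on the bench. The green, purple and yellow look-alikes were left alone. A second push on top of each rib met 16–18 N without yielding, with the rib top at 84 mm, the fully seated height.

**Clamp:** It was shut against about 14 N. Measured from the top and scene cameras, the rod stands at 90 mm, against 92 mm expected. The recognition network put it at 84 mm; I trusted the reading taken by eye.

**Lever:** The camera measurements put it at about 90°, so locked.

**Bystanders:** I never touched the jar, screwdriver or tin, and in the last pictures they look unmoved.

No check failed. Camera positions differed from the arm's own by 1–2 mm, and I corrected for that in the wrist view before each casting went into its nest.

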